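# Release a block from a ratchet bar clamp

### The arm

A 6-joint arm with a two-finger parallel gripper is mounted at the origin on a cart in front of the work surface, level with it; the furniture and walls round the work are solid. World frame = base frame: x ahead of the robot, y to its left, z up, the work surface at z = 0. Lengths are in mm, angles in rad, forces in N, time in s.
With the tool pointing down it reaches from about 275 to 1000 mm from the base axis. Payload 8.4 kg.
Tool frame: the origin (TCP) lies at the very end of the fingers, on their centre line; the grasp point (between the pads) lies 19 mm behind it; z points along the fingers, y is the direction in which the jaws open and shut (so a half turn about z gives the same grasp; the last joint's range is limited). The gripper opens to 85 mm and grips with 20 to 120 N. Pads are 22 mm wide; open, the fingers measure 114 mm over their backs; the gripper's body (76 mm by 85 mm) begins 54 mm behind the grasp point. The pads swing forward as they close: fully open they stand 13 mm farther back than shut.
Start: joints at [1.147, 0.353, 1.633, -0, 1.155, -0.002], TCP at [255.876, 570.224, 231.281] pointing down, gripper open.
Joint ranges: [-2.63, 2.63], [-0.92, 2.1], [0.06, 2.66], [-1.3, 4.44], [0, 2.69], [-3.02, 3.02]. Speed limits (rad/s): [2.22, 2.22, 2.79, 3.14, 3.14, 3.14].

### API

Orientations are given as [roll, pitch, yaw] about the fixed x, y, z axes, in that order (R = Rz(yaw) Ry(pitch) Rx(roll)).
In Python, from rig import readout, grab_frame, calibration, r gives the robot as it stands. The module is installed in compiled form; this text tells all that it offers.
- The arm moves only by the tool play_rows, never from a script. Its argument "rows" is a list of rows, each a list of 3 entries, a list of its own where there are three numbers: the closure in counts, from 0 (fully open) to 255 (shut), then the shift along the tool's x, y, z in cm, then the turn, a rotation vector about the tool's x, y, z in rad. In form: [[gripper, [dx, dy, dz], [rx, ry, rz]], ...]. A call has 1 to 12 rows; each row is the pose to reach, as a shift and turn from the pose commanded when the call began, along the tool's axes at that moment; what a row does not reach only later rows make up. A row lasts 1/12 s, in which the tool goes at most 41.7 mm and 7.16 degrees, less where a joint would pass 70% of its speed; a pose out of reach is approached as far as the arm can. A call with a gripper value outside its range is refused whole. The fingers move at their own pace and stop on an object; "squeeze" is the grip in N (left out, the last holds). Time passes only in rows, so rows that repeat a pose let the fingers close. It gives the time, the measured TCP pose, the force and the opening at its end, in the units of the state.
- readout.sense(): the state, without advancing time (a new reading comes with each control period).
- grab_frame(name): name is "side" or "top" or "wrist"; returns (picture, depth): 400x640x3 uint8, red, green, blue; 400x640 float32, mm along the optical axis (not along the pixel's ray), 0 where there is no reading.
- calibration(name): a dict with "vfov" (degrees; the focal length in pixels is half the picture's height over the tangent of half this angle, whatever the lens; pixels are square), "cx", "cy" (the principal point, pixels), "cam_to_world" (4x4, takes a point from camera to world coordinates). Camera axes: x right, y down, z forward; pixel columns grow to the right and rows downward; lengths in mm; the calibration is good to about 2 mm. A picture is of the moment at which its call begins: read the wrist's pose just before it. calibration takes no time and is no camera call; for the wrist camera it gives the pose at the moment of the call.
- r.sign_off(): hands the job in, once; it reports no verdict.
The state is a dict: "clock": time; "qpos": joint angles; "qvel": joint speeds; "joint_efforts": joint torques, N m; "eef_pos": TCP position; "tcp_rot": TCP orientation; "contact_force": force on the tool from outside, world axes, zero at the start; "wrist_torque": the same for the moment, N m; "opening": opening from 0.0 (shut) to 1.0 (fully open).
Only numpy, scipy, OpenCV 4.12 (cv2) and the standard library are available. Lean on these libraries where they do the work, as an engineer would, in place of code of your own. Each camera call takes 0.05 s, during which the arm holds its last target.

### The job

Unload the block from the sloping clamp table: first draw the locating pin out of the block and hang it by its collar in the open notch at the table's rear edge, and let go of it. Then lift the ratchet pawl by its cross handle and, holding it up, slide the clamp bar fully back to its end stop. Finally take the block off the table and set it down flat, same side up, inside the black tray without dropping it; leave the three bottles standing where they are.

Things in the scene. Friction and masses are not known exactly. Their poses are not given: they have to be found in the camera images.
- clamp_table: Bare and dark steel angle table, fixed to the bench, footprint 130 (x) x 270 (y) mm. Origin: centre of its underside, z up; low front edge at -x, high rear edge at +x. Its bed slopes 30 degrees up towards +x (see point bed). What is handled on it stands square to the bed: point the tool along the bed's -z, 30 degrees from vertical. Highest point: the pin's knob, about 0.12 m.
- bed (a point): Bed frame, on the bed's flat top, 40 mm to -y and 64 mm above the table's origin: x up the slope, y along the table's y, z square off the bed. The bed reaches x = -60 to 60, y = -95 to 175 mm, 16 mm thick. At x = -27.5, y = -58 and 8 stand two 10 mm dowels, 14 mm high, on which the block leans. All bed coordinates below are in this frame.
- fixed_jaw (a point): Foot of the fixed jaw's face, bed (0, -70, 0) mm; the jaw lies behind it to y = -92, is 44 mm wide in x and 30 mm high.
- end_stop (a point): Foot of the end stop block, bed (0, 163, 0) mm, 44 wide in x, 12 long, 26 mm high. From y = 33 mm to here runs a guide rail 30 mm wide and 10 mm high with 8 mm saw teeth on it from y = 102 mm.
- work_block: Loose plain aluminium block, 44 (x) x 100 (y) x 24 (z) mm, about 0.3 kg. Origin: centre of its underside; at the start at bed (0, -20, 0), axes as the bed's. A 16 mm hole goes through it at y = -25 mm, where the pin goes on into a 14 mm bore of the bed. Its +y end lies under the clamp bar's 10 mm toe until the bar is back. Its long sides are free at the middle: pinch it across the 44 mm.
- lock_pin: Loose steel locating pin, 82 mm long, 0.12 kg, standing on the block square to the bed. Origin: on its axis at the underside of the collar; z towards the knob. Shank 10 mm dia, 42 mm long, below the collar; collar 26 mm dia, z = 0 to 6; round knob 22 mm dia, z = 6 to 40 mm. Draw it at least 45 mm along its axis to clear bed and block.
- pin_seat (a point): The pin's own point on its axis at the underside of its collar (same as the pin's origin).
- notch_seat (a point): Where pin_seat lies when parked: bed (75.5, -45, 0) mm. Notch: U slot 15 mm wide between two prongs 13 mm wide and 10 mm thick, standing out from the bed's rear edge, tops flush with the bed, closed end at x = 70.5, open end at x = 103 mm. The pin stands square to the bed, shank between the prongs, collar on top; lower it in or slide it in from the rear. The slope holds it in.
- clamp_bar (a joint): Slide of the clamp bar, m: 0 = clamped on the block, grows as it slides back along the bed's +y, 0.045 = at its end. Drags with about 3 N. Cannot slide back while the pawl is down. The bar: 44 wide in x, 36 mm high, bed y = 20 to 70 mm when clamped.
- pawl (a joint): Hinge of the ratchet pawl on the clamp bar, rad: 0 = down in the teeth, grows as its tail is lifted, stops at 0.6. It clears the teeth from about 0.2. A spring (3 to 4 N at the handle) presses it down whenever it is let go, so it must be held up while the bar slides.
- pawl_hinge (a point): Point on the pawl's hinge axis, which runs along the bed's x; bed (0, 60.5, 21) mm when clamped; travels with the clamp bar.
- pawl_grip (a point): Point to grip on the pawl's cross handle: a dark round bar, 12 mm dia, along the bed's x, sticking out from the pawl's tail to the table's front (x = -7 to -68 mm). This point: x = -45; with the pawl down 62 mm to +y and 12 mm off the bed (+z) from the hinge axis. Nothing lies under it down to the bed. The bar can turn between the fingers, and may also be gripped with the tool tilted up to 20 degrees less.
- tray: Low black tray, fixed, 141 (x) x 206 (y) x 31 (z) mm; origin: centre of its underside; inside 128 x 194 mm, floor 2 mm above the origin, walls to 30 mm. The block is to lie flat in it, anywhere inside.
- pen_pot: Obstacle: fixed grey pot with pens, 86 x 96 x 153 mm, origin at the centre of its underside.
- red_cap_bottle: Bystander: loose white bottle with a red pointed cap, 38 mm dia, 86 mm high, origin at the centre of its underside.
- dropper_bottle: Bystander: loose brown dropper bottle, 33 mm dia, 102 mm high, origin at the centre of its underside.
- white_bottle: Bystander: loose all-white bottle, 38 mm dia, 86 mm high, origin at the centre of its underside.
Things that resemble listed ones, but are neither listed nor needed, are in the scene too. What is shaped like the work_block but green or purple is not meant.

How it is judged:
By the outcome, as a careful person would: the job done as asked, in the order asked, and still so for the second after the job is handed in, with the robot touching nothing.
It also fails if it takes over 64 s, if anything falls off the work surface, if the arm or the gripper's body presses on something with over 40 N, if the wrist force passes 120 N, or if a joint passes its speed limit or range.

## Working session

There is one attempt and no reset: what is moved stays moved. The work goes in short steps, Python scripts to look and compute and a tool call to move; the robot and the scene stay as the last step left them, time stands still between calls to the robot, and variables do not carry over. Pictures are saved under pics/ and viewed, and the job is handed in when it is done.

Besides the shell and the picture viewer there is one more tool, called after "Emit:" by a JSON object that holds its "method" and its "body". play_rows: Moves the arm, as the interface text tells. Its arguments: {"type":"object","properties":{"rows":{"type":"array"},"squeeze":{"type":"number"}},"required":["rows"]}

```bash
mkdir -p pics; ls
cat > h.py <<'E'
import numpy as np, cv2
from rig import readout, grab_frame, calibration, r
def snap(name, fn):
    c=calibration(name); im,d=grab_frame(name)
    cv2.imwrite('pics/'+fn+'.png', im[:,:,::-1]); np.savez('pics/'+fn+'.npz',im=im,d=d,M=np.array(c['cam_to_world']),f=200/np.tan(np.radians(c['vfov'])/2),cx=c['cx'],cy=c['cy'])
    return c
def load(fn): return np.load('pics/'+fn+'.npz')
def cloud(S):
    d=S['d']; v,u=np.mgrid[0:400,0:640]
    P=np.stack([(u-S['cx'])/S['f']*d,(v-S['cy'])/S['f']*d,d],-1)
    M=S['M']; W=P@M[:3,:3].T+M[:3,3]; W[d<=0]=np.nan
    return W
def proj(S,p):
    p=np.atleast_2d(p); M=S['M']; q=(p-M[:3,3])@M[:3,:3]
    return np.c_[q[:,0]/q[:,2]*S['f']+S['cx'], q[:,1]/q[:,2]*S['f']+S['cy']]
E
python3 - <<'E'
from h import *
print(readout.sense())
for n in ['top','side','wrist']: print(n,snap(n,n+'0'))
E
```

```text
pics
{'clock': 0.0, 'qpos': array([ 1.14661383e+00,  3.53622695e-01,  1.63414816e+00, -2.05118091e-05,
        1.15520252e+00, -2.35946373e-03]), 'qvel': array([ 1.27347030e-03, -1.33968040e-03,  3.87658349e-04,  7.47083732e-05,
       -3.93959931e-04,  1.88940884e-04]), 'joint_efforts': array([ 6.05377465e-06, -6.05241108e+01, -3.42066765e+01,  4.01804550e-05,
        9.31218354e-03,  7.88691608e-06]), 'eef_pos': array([255.67385057, 569.78183528, 230.57157735]), 'tcp_rot': array([-3.14021188e+00,  1.54964971e-05,  2.71977793e+00]), 'contact_force': array([-0.16742716, -0.1535687 ,  1.31539438]), 'wrist_torque': array([-0.00237481, -0.02633599, -0.00619919]), 'opening': 1.0036040019792105}
top {'vfov': 53.695262653299785, 'cx': 315.02854957271404, 'cy': 198.7433873596295, 'cam_to_world': array([[-1.66092717e-02, -9.87960436e-01,  1.53812576e-01,
         3.88196726e+02],
       [-9.99795632e-01,  1.81836547e-02,  8.83448026e-03,
         1.49676209e+01],
       [-1.15249917e-02, -1.53634407e-01, -9.88060546e-01,
         1.26878251e+03],
       [ 0.00000000e+00,  0.00000000e+00,  0.
[... 225 characters left out ...]
,
       [-3.27768874e-01, -4.91223198e-01,  8.07011360e-01,
        -1.00169019e+03],
       [-1.71380978e-02, -8.50967029e-01, -5.24939427e-01,
         7.70913099e+02],
       [ 0.00000000e+00,  0.00000000e+00,  0.00000000e+00,
         1.00000000e+00]])}
wrist {'vfov': 60.55846428105612, 'cx': 317.2382168239993, 'cy': 201.8267891173393, 'cam_to_world': array([[ 4.10045257e-01,  8.73001825e-01,  2.64065712e-01,
         1.87983905e+02],
       [ 9.12062315e-01, -3.91756605e-01, -1.21116045e-01,
         6.00399050e+02],
       [-2.28504172e-03,  2.90507444e-01, -9.56870003e-01,
         3.73641215e+02],
       [ 0.00000000e+00,  0.00000000e+00,  0.00000000e+00,
         1.00000000e+00]])}
```

View pics/top0.png

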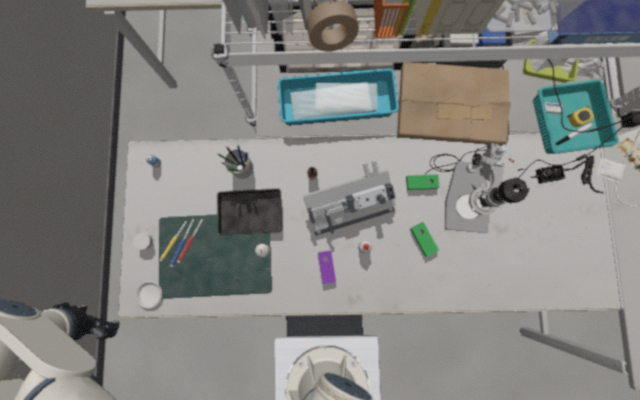

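View pics/side0.png

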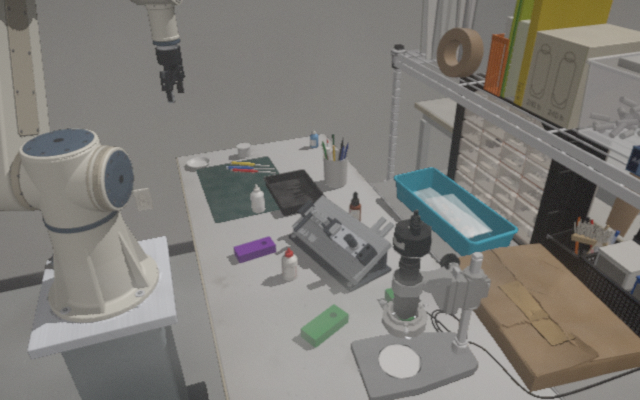

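View pics/wrist0.png

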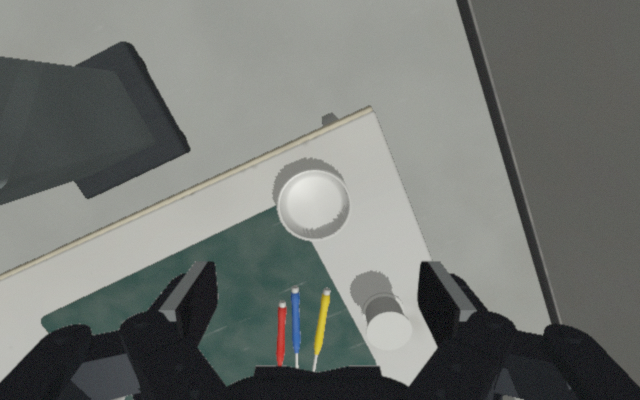

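Run:
```python
from h import *
S=load('top0'); im=S['im'][:,:,::-1]
a=cv2.resize(im[150:250,290:410],None,fx=6,fy=6,interpolation=cv2.INTER_CUBIC); cv2.imwrite('pics/z1.png',a)
S=load('side0'); im=S['im'][:,:,::-1]
a=cv2.resize(im[180:300,270:410],None,fx=5,fy=5,interpolation=cv2.INTER_CUBIC); cv2.imwrite('pics/z2.png',a)
for n in ['top0','side0']:
    W=cloud(load(n)); 
    if n=='top0':
        for (u,v) in [(350,205),(300,250),(255,213),(262,250),(312,172),(366,246),(238,160),(330,230)]: print(n,u,v,W[v,u].round(0))
```

```text
top0 350 205 [550. -79.  94.]
top0 300 250 [421.  77.  -4.]
top0 255 213 [542. 221.   3.]
top0 262 250 [421. 187.  78.]
top0 312 172 [658.  34.  76.]
top0 366 246 [ 428. -124.   84.]
top0 238 160 [706. 268.  53.]
top0 330 230 [478. -18.  65.]
```

View pics/z1.png

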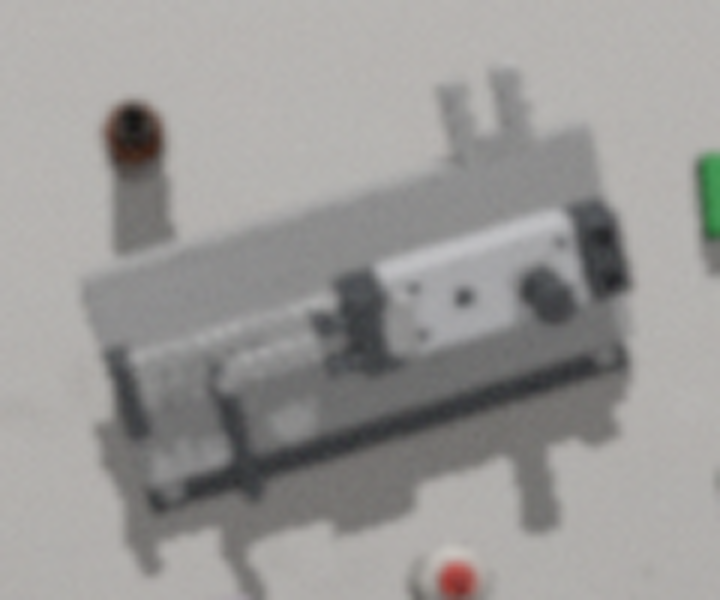

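View pics/z2.png

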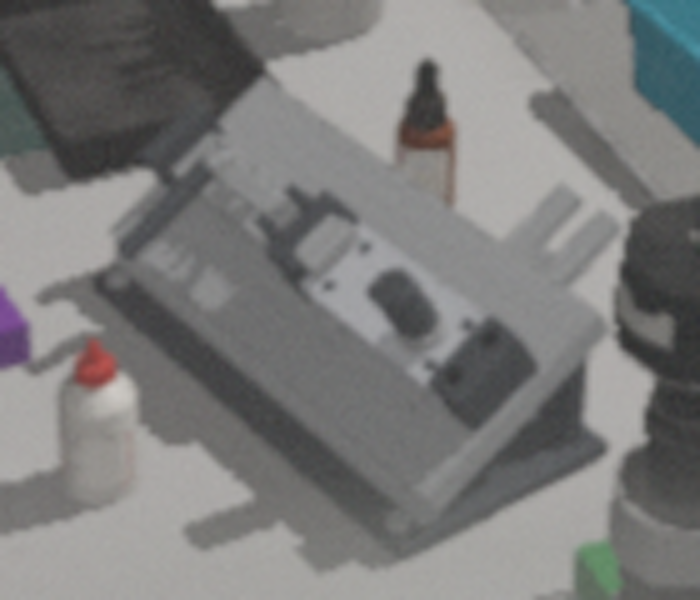

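```bash
cat >> h.py <<'E'
from scipy.spatial.transform import Rotation as Rot
from scipy.optimize import least_squares
def Tbed(x,y,yaw,z=0):
    T=np.eye(4); Rz=Rot.from_euler('z',yaw).as_matrix()
    T[:3,:3]=Rz@Rot.from_euler('y',-np.pi/6).as_matrix()
    T[:3,3]=np.array([x,y,z])+Rz@np.array([0,-40,64.]); return T
BOX=[(-60,60,-95,175,-16,0),(-22,22,-92,-70,0,30),(-22,22,-70,30,0,24),(-22,22,30,70,0,36),(-22,22,20,30,24,36),(-22,22,163,175,0,26),(-15,15,33,163,0,10),
 (60,103,-65.5,-52.5,-10,0),(60,103,-37.5,-24.5,-10,0),(60,70.5,-65.5,-24.5,-10,0)]
def sdf(p):
    out=np.full(len(p),1e9)
    for b in BOX:
        lo=np.array(b[0::2]);hi=np.array(b[1::2]); c=(lo+hi)/2;h=(hi-lo)/2
        q=np.abs(p-c)-h
        s=np.linalg.norm(np.maximum(q,0),axis=1)+np.minimum(q.max(1),0)
        out=np.minimum(out,s)
    return out
E
cat > fit.py <<'E'
from h import *
def fit(names,x0,pts=None):
    P=[]
    for n in names:
        W=cloud(load(n)).reshape(-1,3); W=W[~np.isnan(W[:,0])]
        P.append(W)
    P=np.vstack(P); x=np.array(x0,float)
    for it in range(4):
        T=Tbed(*x); q=(P-T[:3,3])@T[:3,:3]
        m=(abs(q[:,0])<120)&(q[:,1]>-110)&(q[:,1]<190)&(q[:,2]>-16)&(q[:,2]<45)&(P[:,2]>28)
        Q=P[m]
        def res(x):
            T=Tbed(*x); s=sdf((Q-T[:3,3])@T[:3,:3]); return s
        s=least_squares(res,x,loss='cauchy',f_scale=2.5,x_scale=[1,1,.01,1][:len(x)]); x=s.x
        print(names,len(Q),x.round(3),np.median(abs(s.fun)).round(2))
    return x
if __name__=='__main__':
    fit(['top0'],[560,-70,.28]);fit(['side0'],[560,-70,.28]);fit(['top0','side0'],[560,-70,.28]);fit(['top0','side0'],[560,-70,.28,0])
E
python3 fit.py
```

```text
['top0'] 3384 [ 5.67212e+02 -8.36320e+01  2.86000e-01] 1.4
['top0'] 3397 [ 5.67208e+02 -8.36480e+01  2.86000e-01] 1.38
['top0'] 3397 [ 5.67208e+02 -8.36480e+01  2.86000e-01] 1.38
['top0'] 3397 [ 5.67208e+02 -8.36480e+01  2.86000e-01] 1.38
['side0'] 4355 [ 5.63654e+02 -8.30640e+01  2.84000e-01] 1.22
['side0'] 4376 [ 5.63673e+02 -8.31380e+01  2.84000e-01] 1.22
['side0'] 4376 [ 5.63673e+02 -8.31380e+01  2.84000e-01] 1.22
['side0'] 4376 [ 5.63673e+02 -8.31380e+01  2.84000e-01] 1.22
['top0', 'side0'] 7739 [ 5.65082e+02 -8.26850e+01  2.83000e-01] 1.42
['top0', 'side0'] 7769 [ 5.6510e+02 -8.2755e+01  2.8300e-01] 1.43
['top0', 'side0'] 7769 [ 5.6510e+02 -8.2755e+01  2.8300e-01] 1.43
['top0', 'side0'] 7769 [ 5.6510e+02 -8.2755e+01  2.8300e-01] 1.43
['top0', 'side0'] 7739 [ 5.65471e+02 -8.25680e+01  2.83000e-01  3.80000e-01] 1.39
['top0', 'side0'] 7767 [ 5.65516e+02 -8.26780e+01  2.83000e-01  3.88000e-01] 1.39
['top0', 'side0'] 7767 [ 5.65516e+02 -8.26780e+01  2.83000e-01  3.88000e-01] 1.39
['top0', 'side0'] 7767 [ 5.65516e+02 -8.26780e+01  2.83000e-01  3.88000e-01] 1.39
```

```bash
cat >> h.py <<'E'
POSE=[565.3,-82.9,0.284]
try: POSE=list(np.load('pose.npy'))
except Exception: pass
def RA(T,kind):
    b=T[:3,:3]; bx,by,bz=b.T
    return {'A':np.c_[by,bx,-bz],'A2':np.c_[-by,-bx,-bz],'B':np.c_[-bx,by,-bz],'B2':np.c_[bx,-by,-bz]}[kind]
def rel(p,R,s=None,verb=True):
    s=s or readout.sense(); R0=Rot.from_euler('xyz',s['tcp_rot']).as_matrix()
    d=R0.T@(np.array(p)-s['eef_pos'])/10; rv=Rot.from_matrix(R0.T@R).as_rotvec()
    print('shift cm',d.round(2),'turn',rv.round(3),'deg',np.degrees(np.linalg.norm(rv)).round(1)); return d,rv
def relbed(p,kind):
    T=Tbed(*POSE); w=T[:3,:3]@np.array(p)+T[:3,3]; print('world',w.round(1)); return rel(w,RA(T,kind))
def inbed(w): 
    T=Tbed(*POSE); return (np.asarray(w)-T[:3,3])@T[:3,:3]
def stat():
    s=readout.sense(); print('t',round(s['clock'],2),'tcp',s['eef_pos'].round(1),'bed',inbed(s['eef_pos']).round(1),'F',s['contact_force'].round(1),'open',round(s['opening'],3),'q',s['qpos'].round(2))
E
python3 - <<'E'
from h import *
for k in ['A','A2','B','B2']: print(k); relbed([0,-20,160],k)
W=cloud(load('top0'))
# objects
def pts(m): return W[m]
z=W[...,2]
for nm,(u0,u1,v0,v1) in dict(tray=(212,288,184,240),red=(355,376,235,258),drop=(302,322,162,184),white=(252,272,240,262),pot=(218,258,140,180)).items():
    P=W[v0:v1,u0:u1].reshape(-1,3); P=P[(P[:,2]>15)]; print(nm,len(P),P.min(0).round(),P.max(0).round(),np.median(P,0).round())
E
```

```text
A
world [ 505.3 -162.9  202.6]
shift cm [-52.77 -56.64   2.88] turn [-0.491 -0.226  0.845] deg 57.5
A2
world [ 505.3 -162.9  202.6]
shift cm [-52.77 -56.64   2.88] turn [ 0.273 -0.594 -2.213] deg 132.2
B
world [ 505.3 -162.9  202.6]
shift cm [-52.77 -56.64   2.88] turn [-0.186 -0.502 -0.689] deg 50.0
B2
world [ 505.3 -162.9  202.6]
shift cm [-52.77 -56.64   2.88] turn [-0.635  0.235  2.366] deg 141.0
tray 472 [474. 131.  15.] [619. 339.  38.] [565. 253.  29.]
red 135 [ 410. -143.   19.] [ 447. -108.   86.] [ 428. -123.   59.]
drop 109 [648.  18.  15.] [678.  47. 103.] [657.  33.  62.]
white 142 [404. 172.  19.] [440. 209.  88.] [421. 187.  61.]
pot 643 [654. 221.  15.] [732. 306. 158.] [697. 266.  81.]
```

Emit:
{"method": "play_rows", "body": {"rows": [[0,[-26.4,-28.3,-2],[-0.25,-0.11,0.42]],[0,[-26.4,-28.3,-2],[-0.25,-0.11,0.42]],[0,[-26.4,-28.3,-2],[-0.25,-0.11,0.42]],[0,[-26.4,-28.3,-2],[-0.25,-0.11,0.42]],[0,[-26.4,-28.3,-2],[-0.25,-0.11,0.42]],[0,[-52.8,-56.6,2.9],[-0.491,-0.226,0.845]],[0,[-52.8,-56.6,2.9],[-0.491,-0.226,0.845]],[0,[-52.8,-56.6,2.9],[-0.491,-0.226,0.845]],[0,[-52.8,-56.6,2.9],[-0.491,-0.226,0.845]],[0,[-52.8,-56.6,2.9],[-0.491,-0.226,0.845]]]}}

```text
clock: 0.98
eef_pos: [384.9, 183.0, 226.2]
tcp_rot: [2.619, -0.01, 1.831]
contact_force: [-1.0, 1.6, -0.4]
opening: 1.001
```

```bash
python3 -c "
from h import *
stat(); relbed([0,-20,160],'A')"
```

```text
t 0.98 tcp [384.9 183.  226.2] bed [ -4.3 345.8 189.8] F [-1.   1.6 -0.4] open 1.001 q [ 0.55 -0.21  2.38 -0.29  0.48  0.51]
world [ 505.3 -162.9  202.6]
shift cm [-36.55   1.38   3.09] turn [-0.     0.003 -0.026] deg 1.5
```

Emit:
{"method": "play_rows", "body": {"rows": [[0,[-36.5,1.4,3.0],[0,0,0]],[0,[-36.5,1.4,3.0],[0,0,0]],[0,[-36.5,1.4,3.0],[0,0,0]],[0,[-36.5,1.4,3.0],[0,0,0]],[0,[-36.5,1.4,3.0],[0,0,0]],[0,[-36.5,1.4,3.0],[0,0,0]],[0,[-36.5,1.4,3.0],[0,0,0]],[0,[-36.5,1.4,3.0],[0,0,0]],[0,[-36.5,1.4,3.0],[0,0,0]],[0,[-36.5,1.4,3.0],[0,0,0]],[0,[-36.5,1.4,3.0],[0,0,0]]]}}

```text
clock: 1.9
eef_pos: [513.4, -153.1, 208.7]
tcp_rot: [2.619, -0.001, 1.855]
contact_force: [1.3, 1.0, -0.0]
opening: 0.999
```

```bash
python3 -c "
from h import *
stat(); relbed([0,-20,160],'A'); snap('wrist','w1'); stat()
from fit import fit
fit(['w1'],POSE); fit(['w1'],POSE+[0]);fit(['w1','top0','side0'],POSE+[0])
"
```

```text
t 1.9 tcp [ 513.4 -153.1  208.7] bed [ 12.2 -12.8 160. ] F [ 1.3  1.  -0. ] open 0.999 q [-0.53  0.09  2.15  0.66  0.63 -1.3 ]
world [ 505.3 -162.9  202.6]
shift cm [-0.72 -1.22  0.  ] turn [-0.001 -0.001 -0.   ] deg 0.1
t 1.95 tcp [ 517.4 -159.7  209.6] bed [ 14.3 -20.3 159.8] F [ 5.  -6.9  1.8] open 1.001 q [-0.53  0.1   2.14  0.66  0.63 -1.31]
['w1'] 38334 [ 5.62933e+02 -8.29290e+01  2.84000e-01] 0.6
['w1'] 38349 [ 5.62933e+02 -8.29290e+01  2.84000e-01] 0.6
['w1'] 38349 [ 5.62933e+02 -8.29290e+01  2.84000e-01] 0.6
['w1'] 38349 [ 5.62933e+02 -8.29290e+01  2.84000e-01] 0.6
['w1'] 38334 [ 5.62626e+02 -8.29930e+01  2.84000e-01 -1.92000e-01] 0.6
['w1'] 38349 [ 5.62626e+02 -8.29930e+01  2.84000e-01 -1.92000e-01] 0.6
['w1'] 38349 [ 5.62626e+02 -8.29930e+01  2.84000e-01 -1.92000e-01] 0.6
['w1'] 38349 [ 5.62626e+02 -8.29930e+01  2.84000e-01 -1.92000e-01] 0.6
['w1', 'top0', 'side0'] 46102 [ 5.64095e+02 -8.28430e+01  2.84000e-01  5.60000e-01] 0.68
['w1', 'top0', 'side0'] 46107 [ 5.64089e+02 -8.28440e+01  2.84000e-01  5.56000e-01] 0.68
['w1', 'top0', 'side0'] 46107 [ 5.64089e+02 -8.28440e+01  2.84000e-01  5.56000e-01] 0.68
['w1', 'top0', 'side0'] 46107 [ 5.64089e+02 -8.28440e+01  2.84000e-01  5.56000e-01] 0.68
```

View pics/w1.png

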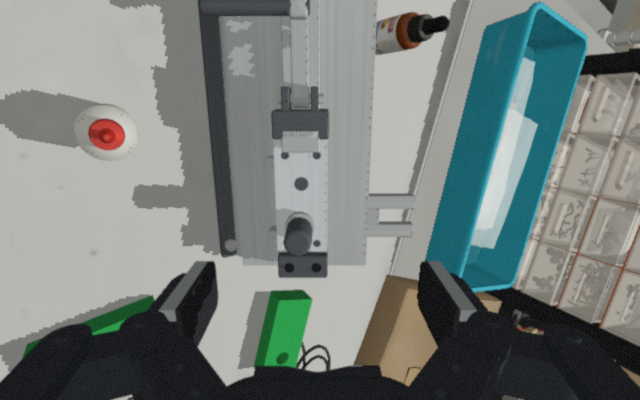

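```bash
python3 -c "
from h import *
stat(); relbed([0,-45,120],'A'); snap('wrist','w2'); stat()
from fit import fit
p=fit(['w2'],POSE);
"
```

```text
t 1.95 tcp [ 517.4 -159.7  209.6] bed [ 14.3 -20.3 159.8] F [ 5.  -6.9  1.8] open 1.001 q [-0.53  0.1   2.14  0.66  0.63 -1.31]
world [ 531.5 -181.3  167.9]
shift cm [-2.45 -1.43  4.  ] turn [ 0.001  0.006 -0.001] deg 0.4
t 2.0 tcp [ 515.8 -156.7  209.1] bed [ 13.5 -16.9 159.8] F [ 0.3 -0.6  0.3] open 0.996 q [-0.53  0.1   2.15  0.66  0.63 -1.3 ]
['w2'] 37031 [ 5.62947e+02 -8.27890e+01  2.83000e-01] 0.58
['w2'] 37046 [ 5.62947e+02 -8.27890e+01  2.83000e-01] 0.58
['w2'] 37046 [ 5.62947e+02 -8.27890e+01  2.83000e-01] 0.58
['w2'] 37046 [ 5.62947e+02 -8.27890e+01  2.83000e-01] 0.58
```

```bash
cat > pin.py <<'E'
from h import *
def knob(fn,x0=0,y0=-45,zlo=34,zhi=62,r0=11,verb=True):
    W=cloud(load(fn)).reshape(-1,3); W=W[~np.isnan(W[:,0])]; q=inbed(W)
    m=(abs(q[:,0]-x0)<22)&(abs(q[:,1]-y0)<20)&(q[:,2]>zlo)&(q[:,2]<zhi); Q=q[m]
    top=q[(abs(q[:,0]-x0)<8)&(abs(q[:,1]-y0)<8)&(q[:,2]>zlo)][:,2]
    s=least_squares(lambda c:np.hypot(Q[:,0]-c[0],Q[:,1]-c[1])-r0,[x0,y0],loss='cauchy',f_scale=1)
    print('knob',len(Q),s.x.round(2),np.median(abs(s.fun)).round(2),'top z',np.percentile(top,[50,95]).round(1)); return s.x
E
python3 -c "
from h import *
np.save('pose.npy',[563.2,-82.8,0.2835])
import h; h.POSE[:]=[563.2,-82.8,0.2835]
from pin import *
knob('w2'); relbed([0,-45,100],'A')"
```

```text
knob 368 [ -1.64 -45.11] 0.19 top z [63.1 64.2]
world [ 539.  -178.4  150.6]
shift cm [-2.72 -1.51  5.89] turn [-0.     0.004 -0.003] deg 0.3
```

```bash
python3 -c "
from h import *
relbed([-1,-45,80],'A');relbed([-1,-45,32],'A')"
```

```text
world [ 547.7 -175.8  132.8]
shift cm [-2.71 -1.61  7.89] turn [-0.     0.004 -0.003] deg 0.3
world [ 570.8 -169.1   91.2]
shift cm [-2.69 -1.61 12.69] turn [-0.     0.004 -0.003] deg 0.3
```

Emit:
{"method": "play_rows", "body": {"rows": [[0,[-1.3,-0.8,3],[0,0,0]],[0,[-2.7,-1.6,6],[0,0.004,-0.003]],[0,[-2.7,-1.6,8],[0,0.004,-0.003]],[0,[-2.7,-1.6,8],[0,0.004,-0.003]],[0,[-2.7,-1.6,8],[0,0.004,-0.003]]]}}

```text
clock: 2.42
eef_pos: [545.1, -168.2, 130.5]
tcp_rot: [2.622, -0.005, 1.861]
contact_force: [0.6, 0.5, 0.2]
opening: 0.998
```

```bash
python3 -c "
from h import *
from pin import *
stat();snap('wrist','w3');stat(); knob('w3')
from fit import fit
fit(['w3'],POSE)
relbed([-1,-45,32],'A')"
```

```text
t 2.42 tcp [ 545.1 -168.2  130.5] bed [ -2.5 -36.9  78.2] F [0.6 0.5 0.2] open 0.998 q [-0.52  0.29  2.14  0.86  0.5  -1.53]
t 2.47 tcp [ 545.5 -168.5  131.6] bed [ -1.7 -37.3  79.1] F [ 0.6 -0.7  0.5] open 0.997 q [-0.52  0.28  2.14  0.86  0.5  -1.53]
knob 824 [ -1.65 -45.06] 0.2 top z [63.2 64.2]
['w3'] 56301 [ 5.62994e+02 -8.27160e+01  2.82000e-01] 0.54
['w3'] 56304 [ 5.62994e+02 -8.27160e+01  2.82000e-01] 0.54
['w3'] 56304 [ 5.62994e+02 -8.27160e+01  2.82000e-01] 0.54
['w3'] 56304 [ 5.62994e+02 -8.27160e+01  2.82000e-01] 0.54
world [ 570.8 -169.1   91.2]
shift cm [-0.8   0.08  4.7 ] turn [-0.002 -0.007  0.004] deg 0.5
```

View pics/w3.png

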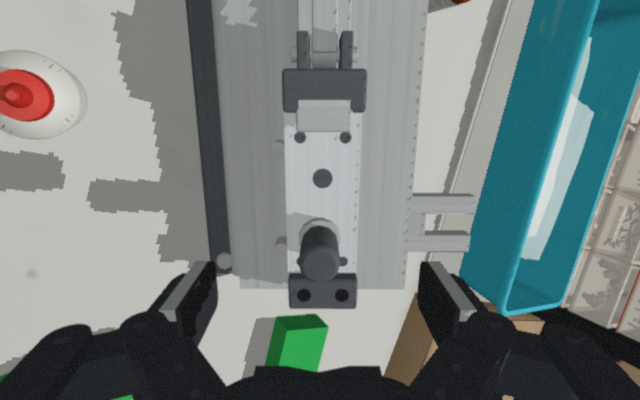

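Emit:
{"method": "play_rows", "body": {"rows": [[0,[-0.8,0.1,1],[0,-0.007,0.004]],[0,[-0.8,0.1,2.5],[0,-0.007,0.004]],[0,[-0.8,0.1,3.8],[0,-0.007,0.004]],[0,[-0.8,0.1,4.7],[0,-0.007,0.004]],[0,[-0.8,0.1,4.7],[0,-0.007,0.004]],[0,[-0.8,0.1,4.7],[0,-0.007,0.004]]]}}

```text
clock: 2.97
eef_pos: [571.6, -169.5, 92.5]
tcp_rot: [2.619, 0.002, 1.854]
contact_force: [-0.6, 0.4, -0.8]
opening: 1.0
```

```bash
python3 -c "
from h import *
stat();relbed([-1,-45,32],'A')"
```

```text
t 2.97 tcp [ 571.6 -169.5   92.5] bed [  0.2 -45.6  32.8] F [-0.6  0.4 -0.8] open 1.0 q [-0.49  0.38  2.12  0.99  0.43 -1.65]
world [ 570.8 -169.1   91.2]
shift cm [ 0.06 -0.12  0.08] turn [-0.001  0.002  0.001] deg 0.1
```

Close on the knob.

Emit:
{"method": "play_rows", "body": {"rows": [[120,[0,-0.1,0.1],[0,0,0]],[180,[0,-0.1,0.1],[0,0,0]],[230,[0,-0.1,0.1],[0,0,0]],[230,[0,-0.1,0.1],[0,0,0]],[230,[0,-0.1,0.1],[0,0,0]],[230,[0,-0.1,0.1],[0,0,0]]], "squeeze": 50}}

```text
clock: 3.47
eef_pos: [571.0, -170.1, 90.2]
tcp_rot: [2.619, 0.001, 1.853]
contact_force: [-4.5, -0.8, 7.0]
opening: 0.24
```

```bash
python3 -c "
from h import *
stat();snap('wrist','w4');stat();relbed([-1,-45,85],'A')"
```

```text
t 3.47 tcp [ 571.  -170.1   90.2] bed [ -1.5 -46.   31.1] F [-4.5 -0.8  7. ] open 0.24 q [-0.49  0.39  2.12  0.99  0.43 -1.66]
t 3.52 tcp [ 571.  -170.1   90.2] bed [ -1.5 -46.   31.1] F [-5.5  0.1  6. ] open 0.243 q [-0.49  0.39  2.12  0.99  0.43 -1.66]
world [ 545.3 -176.5  137.1]
shift cm [ 0.09  0.05 -5.39] turn [-0.001  0.002 -0.   ] deg 0.1
```

View pics/w4.png

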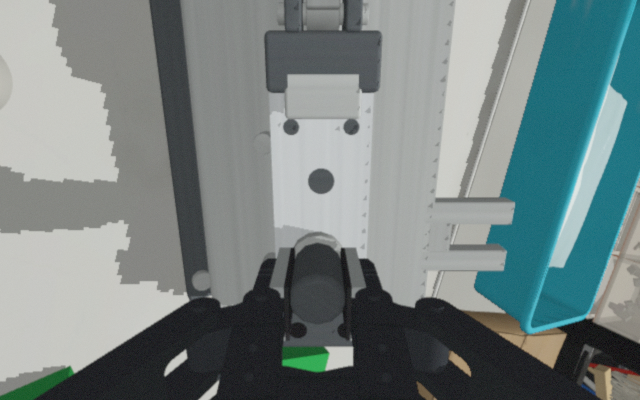

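Emit:
{"method": "play_rows", "body": {"rows": [[230,[0,0,-0.7],[0,0,0]],[230,[0,0,-1.6],[0,0,0]],[230,[0,0,-2.6],[0,0,0]],[230,[0,0,-3.7],[0,0,0]],[230,[0,0,-4.8],[0,0,0]],[230,[0,0,-5.7],[0,0,0]],[230,[0,0,-5.7],[0,0,0]],[230,[0,0,-5.7],[0,0,0]]]}}

```text
clock: 4.18
eef_pos: [543.7, -178.1, 139.6]
tcp_rot: [2.619, 0.002, 1.853]
contact_force: [-0.5, 0.1, -0.8]
opening: 0.241
```

```bash
python3 -c "
from h import *
stat();snap('side','s5');snap('wrist','w5');stat();
a=load('side','' ) if 0 else load('s5')['im'][170:300,250:420,::-1]
cv2.imwrite('pics/s5z.png',cv2.resize(a,None,fx=4.5,fy=4.5,interpolation=cv2.INTER_CUBIC))"
```

```text
t 4.18 tcp [ 543.7 -178.1  139.6] bed [ -1.4 -46.   88.2] F [-0.5  0.1 -0.8] open 0.241 q [-0.54  0.27  2.13  0.83  0.51 -1.51]
t 4.28 tcp [ 543.6 -177.7  138.8] bed [ -1.8 -45.6  87.5] F [-0.5 -0.2 -1.8] open 0.238 q [-0.54  0.27  2.13  0.83  0.51 -1.51]
```

View pics/w5.png

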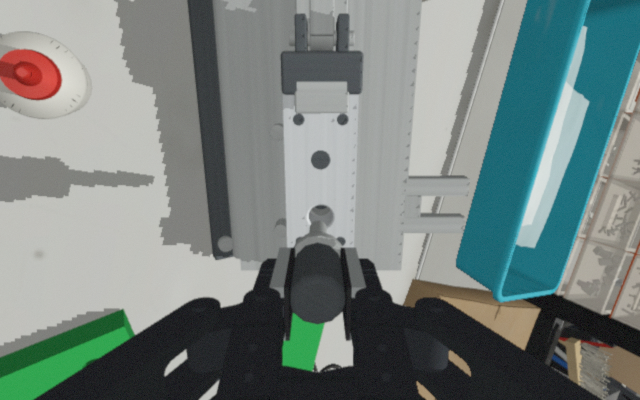

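View pics/s5z.png

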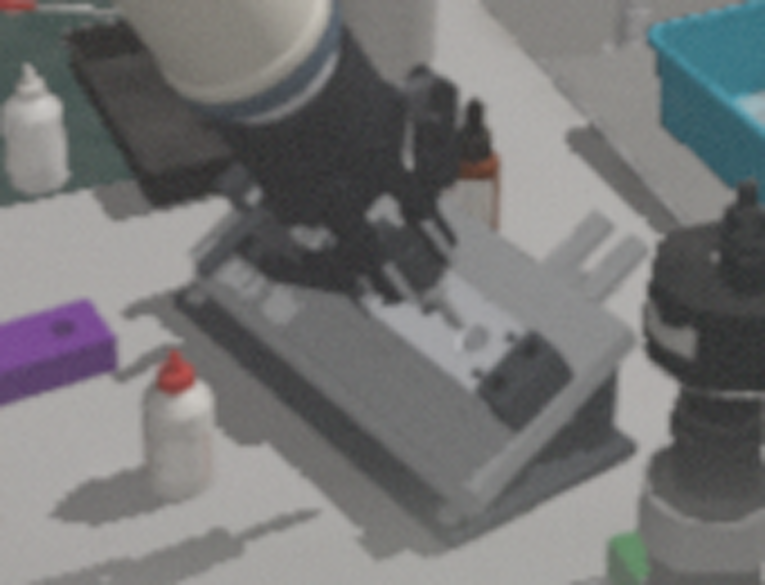

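```bash
python3 -c "
from h import *
from pin import *
W=cloud(load('w5')).reshape(-1,3); W=W[~np.isnan(W[:,0])]; q=inbed(W)
m=(abs(q[:,0]+1.7)<14)&(abs(q[:,1]+45)<15)&(q[:,2]>34)
Q=q[m]
for lo,hi,r in [(36,44,5),(44,52,5),(52,60,5),(60,68,5),(68,75,5),(75,78,5),(80.5,86,13),(88,96,11),(96,104,11),(104,112,11),(112,120,11)]:
    S=Q[(Q[:,2]>=lo)&(Q[:,2]<hi)]
    if len(S)<6: print(lo,len(S)); continue
    s=least_squares(lambda c:np.hypot(S[:,0]-c[0],S[:,1]-c[1])-r,[-1.7,-45],loss='cauchy',f_scale=.7)
    print(lo,hi,len(S),s.x.round(1),np.median(abs(s.fun)).round(2), 'xrange',S[:,0].min().round(1),S[:,0].max().round(1))
h,e=np.histogram(Q[:,2],bins=np.arange(34,125,3)); print(dict(zip(e.round(),h)))
"
```

```text
36 2
44 52 84 [ -1.5 -44.6] 0.11 xrange -6.0 3.3
52 60 78 [ -1.5 -44.6] 0.15 xrange -6.4 3.1
60 68 7 [ -1.6 -44.4] 0.17 xrange -4.1 0.7
68 0
75 0
80.5 86 409 [ -1.7 -45.3] 0.59 xrange -12.7 9.8
88 96 385 [ -1.6 -44.8] 0.24 xrange -15.5 12.2
96 104 569 [ -1.7 -44.8] 0.28 xrange -15.6 12.3
104 112 664 [ -1.7 -44.8] 0.28 xrange -15.6 12.3
112 120 2262 [ -1.8 -45.2] 2.38 xrange -15.7 12.2
{np.int64(34): np.int64(0), np.int64(37): np.int64(0), np.int64(40): np.int64(0), np.int64(43): np.int64(23), np.int64(46): np.int64(30), np.int64(49): np.int64(33), np.int64(52): np.int64(31), np.int64(55): np.int64(34), np.int64(58): np.int64(18), np.int64(61): np.int64(2), np.int64(64): np.int64(0), np.int64(67): np.int64(0), np.int64(70): np.int64(0), np.int64(73): np.int64(0), np.int64(76): np.int64(0), np.int64(79): np.int64(45), np.int64(82): np.int64(143), np.int64(85): np.int64(357), np.int64(88): np.int64(82), np.int64(91): np.int64(148), np.int64(94): np.int64(219), np.int64(97): np.int64(191), np.int64(100): np.int64(240), np.int64(103): np.int64(211), np.int64(106): np.int64(261), np.int64(109): np.int64(266), np.int64(112): np.int64(304), np.int64(115): np.int64(444), np.int64(118): np.int64(2152), np.int64(121): np.int64(213)}
```

```bash
python3 -c "
from h import *
for fn in ['w5','w3','w2']:
    W=cloud(load(fn)).reshape(-1,3); W=W[~np.isnan(W[:,0])]; q=inbed(W)
    S=q[(q[:,0]>78)&(q[:,0]<98)&(abs(q[:,1]+45)<30)&(abs(q[:,2])<5)]
    print(len(S),'z',np.median(S[:,2]).round(2)); a=np.sort(S[:,1]); lo=a[a<-45];hi=a[a>-45]
    print(np.percentile(lo,[1,3,97,99]).round(1),np.percentile(hi,[1,3,97,99]).round(1))
    S=q[(q[:,0]>60)&(q[:,0]<110)&(np.minimum(abs(q[:,1]+59),abs(q[:,1]+31))<4)&(abs(q[:,2])<5)]; print('xmax',np.percentile(S[:,0],[97,99,100]).round(1))
    S=q[(q[:,0]>40)&(q[:,0]<100)&(abs(q[:,1]+45)<4)&(abs(q[:,2])<5)]; print('closed end',np.percentile(S[:,0],[90,97,99]).round(1))
    S=q[(q[:,0]>40)&(q[:,0]<58)&(abs(q[:,1]-20)<100)&(abs(q[:,2])<5)]; print('bed z',np.median(S[:,2]).round(2))
print(); relbed([75.5-.2+2.5,-45-.9,87.5],'A')
"
```

```text
1080 z 0.17
[-65.  -64.8 -52.5 -52.3] [-37.3 -37.1 -24.6 -24.5]
xmax [101.9 102.9 103.6]
closed end [67.9 70.2 70.8]
bed z 0.21
1159 z 0.13
[-65.5 -65.3 -52.5 -52.3] [-37.3 -37.1 -24.6 -24.5]
xmax [101.8 102.8 103.8]
closed end [67.9 70.4 70.8]
bed z 0.21
627 z 0.11
[-65.  -64.7 -52.4 -52.3] [-37.3 -37.1 -24.7 -24.5]
xmax [102.3 103.1 103.6]
closed end [68.1 70.3 70.6]
bed z 0.19

world [ 609.9 -158.7  178.7]
shift cm [-0.02  7.96 -0.02] turn [-0.002  0.001 -0.001] deg 0.1
```

Emit:
{"method": "play_rows", "body": {"rows": [[230,[0,1.5,0],[0,0,0]],[230,[0,4,0],[0,0,0]],[230,[0,6.5,0],[0,0,0]],[230,[0,7.9,0],[0,0,0]],[230,[0,7.9,2],[0,0,0]],[230,[0,7.9,3.5],[0,0,0]],[230,[0,7.9,3.5],[0,0,0]],[230,[0,7.9,3.5],[0,0,0]]]}}

```text
clock: 4.95
eef_pos: [625.6, -153.1, 146.8]
tcp_rot: [2.622, -0.001, 1.854]
contact_force: [0.4, -0.1, -0.5]
opening: 0.24
```

```bash
python3 -c "
from h import *
snap('wrist','w6');stat();relbed([77.3,-45.8,8],'A')
W=cloud(load('w6')).reshape(-1,3); W=W[~np.isnan(W[:,0])]; q=inbed(W)
Q=q[(abs(q[:,0]-77.3)<14)&(abs(q[:,1]+45)<15)&(q[:,2]>2)]
for lo,hi,r in [(6,12,5),(12,18,5),(18,26,5),(26,36,5),(55,62,11),(62,75,11),(75,83,11)]:
    S=Q[(Q[:,2]>=lo)&(Q[:,2]<hi)]
    if len(S)<6: print(lo,len(S)); continue
    s=least_squares(lambda c:np.hypot(S[:,0]-c[0],S[:,1]-c[1])-r,[77.3,-45],loss='cauchy',f_scale=.7)
    print(lo,hi,len(S),s.x.round(1),np.median(abs(s.fun)).round(2))
"
```

```text
t 5.0 tcp [ 625.8 -153.5  147.5] bed [ 76.7 -45.4  52.2] F [ 0.4 -0.3 -2.2] open 0.235 q [-0.41  0.34  2.    0.73  0.5  -1.29]
world [ 647.6 -147.6  109.6]
shift cm [-0.04  0.08  4.42] turn [-0.003  0.    -0.001] deg 0.2
6 12 43 [ 76.3 -43.6] 0.14
12 18 67 [ 76.3 -43.6] 0.08
18 26 62 [ 76.2 -43.6] 0.15
26 0
55 62 430 [ 76.2 -43.9] 0.27
62 75 1020 [ 76.2 -43.9] 0.31
75 83 1434 [ 76.2 -44.2] 1.02
```

View pics/w6.png

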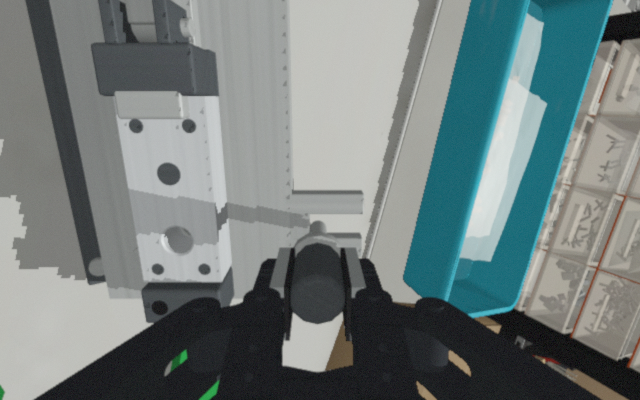

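Emit:
{"method": "play_rows", "body": {"rows": [[230,[-0.1,0.1,0],[0,0,0]],[230,[-0.1,0.1,0],[0,0,0]],[230,[-0.1,0.1,0.8],[0,0,0]],[230,[-0.1,0.1,1.8],[0,0,0]],[230,[-0.1,0.1,2.8],[0,0,0]],[230,[-0.1,0.1,3.5],[0,0,0]],[230,[-0.1,0.1,4.0],[0,0,0]],[230,[-0.1,0.1,4.3],[0,0,0]],[230,[-0.1,0.1,4.3],[0,0,0]]]}}

```text
clock: 5.75
eef_pos: [648.0, -148.3, 110.5]
tcp_rot: [2.621, 0.001, 1.853]
contact_force: [-0.2, -0.1, -1.4]
opening: 0.244
```

```bash
python3 -c "
from h import *
snap('wrist','w7');stat();relbed([77.3,-45.8,8],'A')
W=cloud(load('w7')).reshape(-1,3); W=W[~np.isnan(W[:,0])]; q=inbed(W)
Q=q[(abs(q[:,0]-77.3)<14)&(abs(q[:,1]+45)<15)]
for lo,hi,r in [(1.5,5,13),(12,20,11),(20,26,11),(26,34,11)]:
    S=Q[(Q[:,2]>=lo)&(Q[:,2]<hi)]
    if len(S)<6: print(lo,len(S)); continue
    s=least_squares(lambda c:np.hypot(S[:,0]-c[0],S[:,1]-c[1])-r,[77.3,-45],loss='cauchy',f_scale=.7)
    print(lo,hi,len(S),s.x.round(1),np.median(abs(s.fun)).round(2))
h,e=np.histogram(Q[:,2],bins=np.arange(-6,46,2)); print([(float(a),int(b)) for a,b in zip(e,h)])
"
```

```text
t 5.8 tcp [ 648.  -148.4  111. ] bed [ 78.1 -46.7   9.2] F [-1.   0.8 -1.3] open 0.238 q [-0.39  0.42  1.98  0.81  0.44 -1.36]
world [ 647.6 -147.6  109.6]
shift cm [ 0.09 -0.08  0.12] turn [-0.002  0.001 -0.   ] deg 0.1
1.5 5 130 [ 77.9 -45.7] 0.21
12 20 498 [ 77.9 -45.6] 0.26
20 26 442 [ 77.8 -45.6] 0.29
26 34 711 [ 77.8 -45.6] 0.32
[(-6.0, 0), (-4.0, 0), (-2.0, 230), (0.0, 455), (2.0, 71), (4.0, 111), (6.0, 337), (8.0, 25), (10.0, 71), (12.0, 91), (14.0, 125), (16.0, 146), (18.0, 136), (20.0, 135), (22.0, 158), (24.0, 149), (26.0, 159), (28.0, 176), (30.0, 171), (32.0, 205), (34.0, 197), (36.0, 226), (38.0, 646), (40.0, 1733), (42.0, 144)]
```

View pics/w7.png

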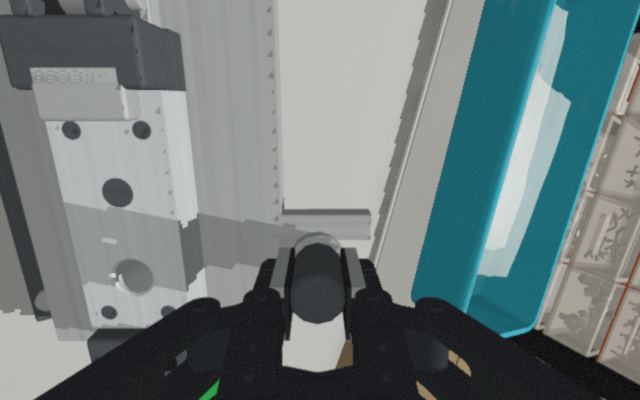

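Emit:
{"method": "play_rows", "body": {"rows": [[230,[0.06,-0.1,0.1],[0,0,0]],[230,[0.06,-0.17,0.15],[0,0,0]],[230,[0.06,-0.17,0.15],[0,0,0]],[190,[0.06,-0.17,0.15],[0,0,0]],[150,[0.06,-0.17,0.15],[0,0,0]],[125,[0.06,-0.17,0.15],[0,0,0]],[125,[0.06,-0.17,0.15],[0,0,0]],[125,[0.06,-0.17,0.15],[0,0,0]]]}}

```text
clock: 6.47
eef_pos: [647.3, -148.3, 109.6]
tcp_rot: [2.619, 0.001, 1.853]
contact_force: [-0.7, -1.0, -0.5]
opening: 0.513
```

```bash
python3 -c "
from h import *
snap('wrist','w8');stat()
from pin import knob
import pin
knob('w8',76,-45,10,38)"
```

```text
t 6.52 tcp [ 647.3 -148.3  109.5] bed [ 76.8 -46.4   8.2] F [0.2 0.1 0.3] open 0.512 q [-0.39  0.42  1.98  0.81  0.44 -1.37]
knob 2129 [ 75.92 -45.44] 0.29 top z [40.1 41.1]
```

View pics/w8.png

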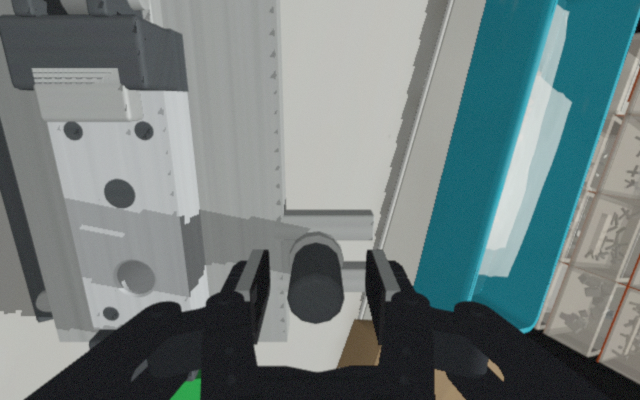

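```bash
python3 -c "
from h import *
print(inbed([[663,33,102],[428,-125,86],[663,33,0],[421,190,86]]).round())
relbed([40,10,120],'A'); relbed([-45,122.5,120],'B2')"
```

```text
[[ 130.  123.  -31.]
 [-112.   37.   90.]
 [  79.  123. -120.]
 [ -41.  342.   49.]]
world [ 547.2 -118.7  187.9]
shift cm [  5.62  -3.69 -11.18] turn [-0.001  0.002 -0.   ] deg 0.1
world [445.1 -31.3 145.4]
shift cm [ 16.87 -12.2  -11.19] turn [0.    0.003 1.57 ] deg 90.0
```

Emit:
{"method": "play_rows", "body": {"rows": [[125,[0,0,-1.5],[0,0,0]],[125,[0,0,-4],[0,0,0]],[125,[0,0,-8],[0,0,0]],[80,[3,-2,-11.2],[0,0,0.1]],[60,[6,-4,-11.2],[0,0,0.2]],[60,[9,-5.5,-11.2],[0,0,0.32]],[60,[12,-7,-11.2],[0,0,0.44]],[60,[15,-9,-11.2],[0,0,0.56]],[60,[16.9,-11,-11.2],[0,0,0.68]],[60,[16.9,-12.2,-11.2],[0,0,0.8]],[60,[16.9,-12.2,-11.2],[0,0,0.92]],[60,[16.9,-12.2,-11.2],[0,0,1.04]]]}}

```text
clock: 7.52
eef_pos: [443.9, -30.5, 145.1]
tcp_rot: [2.86, -0.445, 0.872]
contact_force: [0.8, -0.4, 0.1]
opening: 0.766
```

```bash
python3 -c "
from h import *
stat(); relbed([-45,122.5,120],'B2')"
```

```text
t 7.52 tcp [443.9 -30.5 145.1] bed [-46.  123.6 120.2] F [ 0.8 -0.4  0.1] open 0.766 q [-0.28  0.04  2.42  0.87  0.35 -0.29]
world [445.1 -31.3 145.4]
shift cm [0.03 0.15 0.02] turn [0.001 0.002 0.525] deg 30.1
```

Emit:
{"method": "play_rows", "body": {"rows": [[60,[0,0.1,2],[0,0,0.12]],[60,[0,0.1,2],[0,0,0.24]],[60,[0,0.1,2],[0,0,0.36]],[60,[0,0.1,2],[0,0,0.48]],[60,[0,0.1,2],[0,0,0.525]],[60,[0,0.1,2],[0,0,0.525]],[60,[0,0.1,2],[0,0,0.525]]]}}

```text
clock: 8.1
eef_pos: [455.2, -28.9, 128.4]
tcp_rot: [3.135, -0.522, 0.292]
contact_force: [-0.0, -0.1, 0.0]
opening: 0.768
```

```bash
python3 -c "
from h import *
snap('wrist','w9'); stat(); relbed([-45,122.5,60],'B2')
W=cloud(load('w9')).reshape(-1,3); W=W[~np.isnan(W[:,0])]; q=inbed(W)
Q=q[(q[:,0]>-66)&(q[:,0]<-30)&(abs(q[:,1]-122)<16)&(q[:,2]>20)&(q[:,2]<50)]
s=least_squares(lambda c:np.hypot(Q[:,1]-c[0],Q[:,2]-c[1])-6,[122,33],loss='cauchy',f_scale=1)
print(len(Q),s.x,np.median(abs(s.fun)),Q.min(0),Q.max(0))"
```

```text
t 8.15 tcp [455.2 -28.9 128.4] bed [-44.5 121.9 100.1] F [-0.4 -0.8  1.1] open 0.766 q [-0.26  0.1   2.41  1.    0.31  0.1 ]
world [473.9 -22.9  93.5]
shift cm [-0.04 -0.06  4.01] turn [0.002 0.001 0.008] deg 0.5
964 [121.82201005  32.98952583] 0.31405724255825085 [-65.92177533 115.83389404  32.1324759 ] [-30.00550577 127.84802877  40.7056364 ]
```

View pics/w9.png

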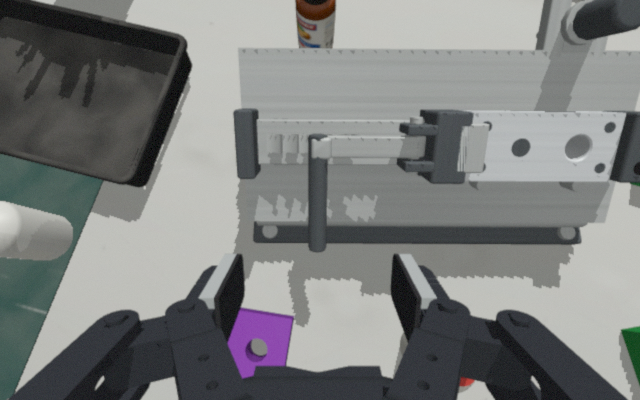

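Emit:
{"method": "play_rows", "body": {"rows": [[60,[-0.05,0,2.5],[0,0,0.008]],[60,[-0.05,0,5],[0,0,0.008]],[60,[-0.05,0,7],[0,0,0.008]],[60,[-0.05,0,8.4],[0,0,0.008]],[120,[-0.05,0,8.4],[0,0,0.008]],[180,[-0.05,0,8.4],[0,0,0.008]],[245,[-0.05,0,8.4],[0,0,0.008]],[245,[-0.05,0,8.4],[0,0,0.008]],[245,[-0.05,0,8.4],[0,0,0.008]],[245,[-0.05,0,8.4],[0,0,0.008]]], "squeeze": 50}}

```text
clock: 8.98
eef_pos: [494.8, -17.4, 55.9]
tcp_rot: [3.141, -0.523, 0.281]
contact_force: [-1.2, 1.9, 0.5]
opening: 0.115
```

```bash
python3 -c "
from h import *
snap('wrist','w10'); stat()"
```

```text
t 9.03 tcp [494.8 -17.4  55.8] bed [-45.1 122.   16.6] F [-2.3  2.2  1.1] open 0.115 q [-0.2   0.34  2.38  1.82  0.24 -0.68]
```

View pics/w10.png

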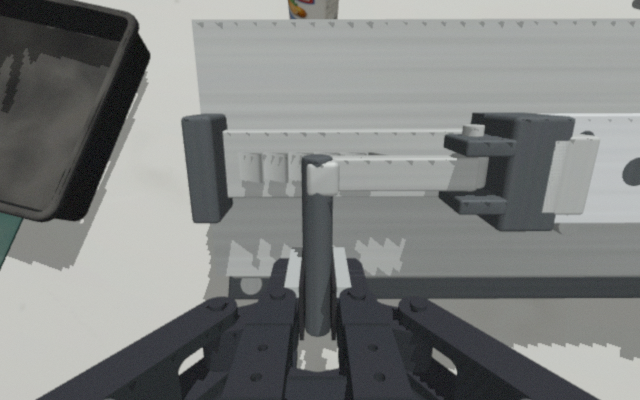

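Emit:
{"method": "play_rows", "body": {"rows": [[245,[0,0.07,-0.3],[0,0,0]],[245,[0,0.15,-0.6],[0,0,0]],[245,[0,0.25,-0.9],[0,0,0]],[245,[0,0.36,-1.2],[0,0,0]],[245,[0,0.5,-1.5],[0,0,0]],[245,[0,0.63,-1.78],[0,0,0]],[245,[0,0.8,-2.05],[0,0,0]],[245,[0,0.96,-2.32],[0,0,0]],[245,[0,0.96,-2.32],[0,0,0]]]}}

```text
clock: 9.78
eef_pos: [485.9, -28.7, 75.9]
tcp_rot: [-3.14, -0.523, 0.282]
contact_force: [0.3, 6.4, -2.7]
opening: 0.115
```

```bash
python3 -c "
from h import *
stat()"
```

```text
t 9.78 tcp [485.9 -28.7  75.9] bed [-45.2 113.6  39.8] F [ 0.3  6.4 -2.7] open 0.115 q [-0.24  0.28  2.39  1.54  0.25 -0.42]
```

Emit:
{"method": "play_rows", "body": {"rows": [[245,[0,-0.3,0],[0,0,0]],[245,[0,-0.7,0],[0,0,0]],[245,[0,-1.1,0],[0,0,0]],[245,[0,-1.5,0],[0,0,0]],[245,[0,-1.9,0],[0,0,0]],[245,[0,-2.3,0],[0,0,0]],[245,[0,-2.7,0],[0,0,0]],[245,[0,-3.1,0],[0,0,0]],[245,[0,-3.5,0],[0,0,0]],[245,[0,-3.8,0],[0,0,0]],[245,[0,-3.8,0],[0,0,0]]]}}

```text
clock: 10.7
eef_pos: [476.1, 6.6, 75.5]
tcp_rot: [3.14, -0.522, 0.281]
contact_force: [3.3, -0.7, -5.6]
opening: 0.117
```

```bash
python3 -c "
from h import *
snap('wrist','w11');stat()
W=cloud(load('w11')).reshape(-1,3); W=W[~np.isnan(W[:,0])]; q=inbed(W)
Q=q[(abs(q[:,0])<20)&(q[:,2]>26)&(q[:,2]<40)]
print(np.percentile(Q[abs(Q[:,2]-35.5)<1.5][:,1],[0,1,2,5,50,95,99]).round(1))"
```

```text
t 10.75 tcp [476.1   6.6  75.5] bed [-45.  150.2  39.2] F [ 3.9 -0.6 -7.5] open 0.113 q [-0.13  0.27  2.42  1.71  0.2  -0.51]
[ 55.2  56.8  57.4  58.7  75.7 105.9 110.9]
```

View pics/w11.png

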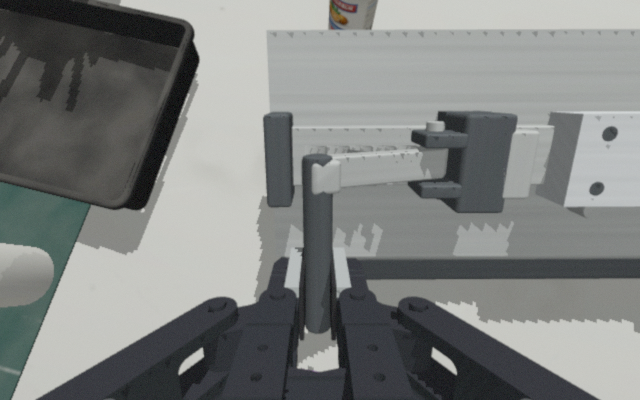

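Emit:
{"method": "play_rows", "body": {"rows": [[245,[0,-0.3,0],[0,0,0]],[245,[0,-0.6,0],[0,0,0]],[245,[0,-0.85,0],[0,0,0]],[245,[0,-1.0,0],[0,0,0]],[245,[0,-1.1,0],[0,0,0]],[245,[0,-1.1,0],[0,0,0]],[245,[0,-1.1,0],[0,0,0]]]}}

```text
clock: 11.33
eef_pos: [473.8, 15.7, 75.5]
tcp_rot: [3.138, -0.522, 0.28]
contact_force: [7.7, -5.7, -10.2]
opening: 0.12
```

```bash
python3 -c "
from h import *
snap('wrist','w12');stat()
W=cloud(load('w12')).reshape(-1,3); W=W[~np.isnan(W[:,0])]; q=inbed(W)
Q=q[(abs(q[:,0])<20)&(q[:,2]>26)&(q[:,2]<40)]
print(np.percentile(Q[abs(Q[:,2]-35.5)<1.5][:,1],[0,1,2,5,50,95,99]).round(1))"
```

```text
t 11.38 tcp [473.8  15.8  75.5] bed [-44.7 159.6  39.1] F [  8.1  -6.5 -10. ] open 0.117 q [-0.1   0.26  2.43  1.77  0.19 -0.54]
[ 64.6  65.9  66.5  67.8  84.9 115.4 120.3]
```

Emit:
{"method": "play_rows", "body": {"rows": [[245,[0,-0.15,0],[0,0,0]],[245,[0,-0.3,0],[0,0,0]],[245,[0,-0.3,0],[0,0,0]],[245,[0,-0.3,0],[0,0,0]]]}}

```text
clock: 11.72
eef_pos: [474.0, 16.4, 75.5]
tcp_rot: [3.134, -0.521, 0.278]
contact_force: [14.7, -16.5, -15.9]
opening: 0.114
```

```bash
python3 -c "
from h import *
snap('wrist','w13');stat()
W=cloud(load('w13')).reshape(-1,3); W=W[~np.isnan(W[:,0])]; q=inbed(W)
Q=q[(abs(q[:,0])<20)&(q[:,2]>26)&(q[:,2]<40)]
print(np.percentile(Q[abs(Q[:,2]-35.5)<1.5][:,1],[0,1,2,5,50,95,99]).round(1))"
```

```text
t 11.77 tcp [474.   16.5  75.5] bed [-44.4 160.2  38.9] F [ 13.6 -16.  -15.9] open 0.117 q [-0.09  0.26  2.43  1.79  0.18 -0.55]
[ 64.3  66.   66.4  67.8  85.  115.7 120.7]
```

View pics/w13.png

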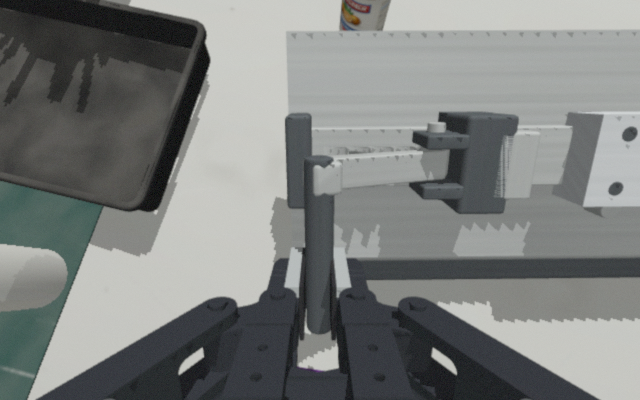

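Emit:
{"method": "play_rows", "body": {"rows": [[245,[0,0.3,0],[0,0,0]],[245,[0,0.3,0],[0,0,0]],[200,[0,0.3,0],[0,0,0]],[140,[0,0.3,0],[0,0,0]],[110,[0,0.3,0],[0,0,0]],[110,[0,0.3,0],[0,0,0]],[110,[0,0.3,0],[0,0,0]],[110,[0,0.3,-2],[0,0,0]],[110,[0,0.3,-5],[0,0,0]],[80,[0,0.3,-8],[0,0,0]],[60,[0,0.3,-8],[0,0,0]],[60,[0,0.3,-8],[0,0,0]]]}}

```text
clock: 12.77
eef_pos: [436.3, 7.8, 142.7]
tcp_rot: [-3.139, -0.524, 0.281]
contact_force: [1.1, 0.4, 0.5]
opening: 0.762
```

```bash
python3 -c "
from h import *
snap('wrist','w14');snap('top','t14');stat()
W=cloud(load('w14')).reshape(-1,3); W=W[~np.isnan(W[:,0])]; q=inbed(W)
Q=q[(abs(q[:,0])<20)&(q[:,2]>26)&(q[:,2]<40)]
print(np.percentile(Q[abs(Q[:,2]-35.5)<1.5][:,1],[0,1,2,5,50,95,99]).round(1))
relbed([0,-10,120],'A2');relbed([0,-10,120],'A')
# tray
import cv2
W=cloud(load('top0')); P=W[184:242,210:290].reshape(-1,3); P=P[(P[:,2]>22)&(P[:,2]<36)]
print('tray',cv2.minAreaRect(P[:,:2].astype(np.float32)),len(P))
"
```

```text
t 12.87 tcp [436.5   7.5 143.7] bed [-43.6 162.1 117.2] F [ 0.9 -0.5 -0.2] open 0.764 q [-0.15  0.02  2.45  0.85  0.29  0.36]
[ 64.9  65.8  66.2  67.5  84.  162.  172.3]
world [ 519.6 -147.6  167.9]
shift cm [ 4.36 17.21 -0.27] turn [-0.002 -0.002  1.571] deg 90.0
world [ 519.6 -147.6  167.9]
shift cm [ 4.36 17.21 -0.27] turn [ 0.002 -0.002 -1.571] deg 90.0
tray ((545.84130859375, 234.43106079101562), (141.39674377441406, 206.35321044921875), 2.349771499633789) 403
```

View pics/w14.png

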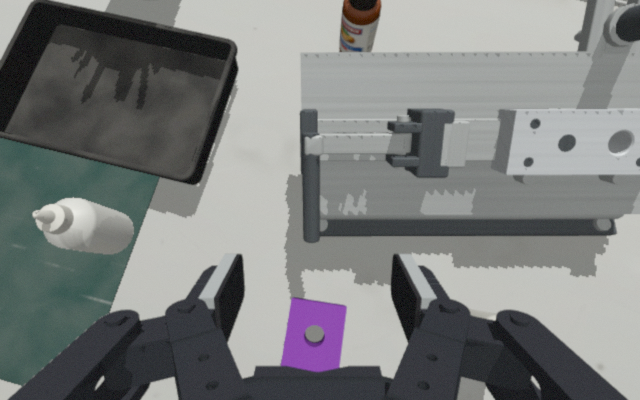

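Emit:
{"method": "play_rows", "body": {"rows": [[60,[0.5,1.5,-0.3],[0,0,-0.1]],[60,[1,3,-0.3],[0,0,-0.2]],[60,[1.5,5,-0.3],[0,0,-0.32]],[60,[2,7,-0.3],[0,0,-0.44]],[60,[2.5,9,-0.3],[0,0,-0.56]],[60,[3,11,-0.3],[0,0,-0.68]],[60,[3.5,13,-0.3],[0,0,-0.8]],[60,[4,15,-0.3],[0,0,-0.92]],[60,[4.4,17.2,-0.3],[0,0,-1.04]],[60,[4.4,17.2,-0.3],[0,0,-1.16]],[60,[4.4,17.2,-0.3],[0,0,-1.28]],[60,[4.4,17.2,-0.3],[0,0,-1.4]]]}}

```text
clock: 13.87
eef_pos: [521.0, -147.0, 165.8]
tcp_rot: [2.621, -0.086, 1.71]
contact_force: [-0.3, 0.3, 0.1]
opening: 0.766
```

```bash
python3 -c "
from h import *
stat();relbed([0,-20,100],'A')"
```

```text
t 13.87 tcp [ 521.  -147.   165.8] bed [  0.3  -9.8 117.4] F [-0.3  0.3  0.1] open 0.766 q [-0.51  0.17  2.18  0.78  0.53 -1.26]
world [ 532.  -154.4  150.6]
shift cm [-1.02  0.14  1.74] turn [ 0.003 -0.003 -0.168] deg 9.6
```

Emit:
{"method": "play_rows", "body": {"rows": [[60,[-0.5,0,2],[0,0,-0.1]],[60,[-1,0,3.5],[0,0,-0.168]],[60,[-1,0,4.7],[0,0,-0.168]],[60,[-1,0,4.7],[0,0,-0.168]],[60,[-1,0,4.7],[0,0,-0.168]],[60,[-1,0,4.7],[0,0,-0.168]]]}}

```text
clock: 14.37
eef_pos: [544.0, -150.0, 124.8]
tcp_rot: [2.617, -0.005, 1.851]
contact_force: [0.3, -0.0, 0.4]
opening: 0.762
```

```bash
python3 -c "
from h import *
snap('wrist','w15');stat();relbed([0,-20,3],'A')
W=cloud(load('w15')).reshape(-1,3); W=W[~np.isnan(W[:,0])]; q=inbed(W)
Q=q[(abs(q[:,0])<35)&(abs(q[:,1]+20)<65)&(abs(q[:,2]-24)<2.5)]
print(cv2.minAreaRect(Q[:,:2].astype(np.float32)),np.median(Q[:,2]))
S=Q[abs(Q[:,1]+10)<20]; print(np.percentile(S[:,0],[.5,1,99,99.5]), np.percentile(Q[:,1],[.5,1,99,99.5]))
from pin import knob; knob('w15',75.5,-45,10,38)"
```

```text
t 14.42 tcp [ 544.  -150.2  125.2] bed [ -1.7 -19.3  71.6] F [-0.5  0.4  0.1] open 0.763 q [-0.49  0.28  2.17  0.9   0.46 -1.54]
world [ 578.5 -140.8   66.6]
shift cm [-0.08  0.16  6.86] turn [ 0.002 -0.002 -0.005] deg 0.3
((0.13544654846191406, -20.881839752197266), (44.30112075805664, 102.58604431152344), 0.2261378914117813) 23.27655626556463
[-21.65554751 -21.45649626  21.62704491  21.87149484] [-71.09187471 -70.91178481  29.64955924  29.97867882]
knob 767 [ 76.29 -45.43] 0.22 top z [40.2 41.2]
```

View pics/w15.png

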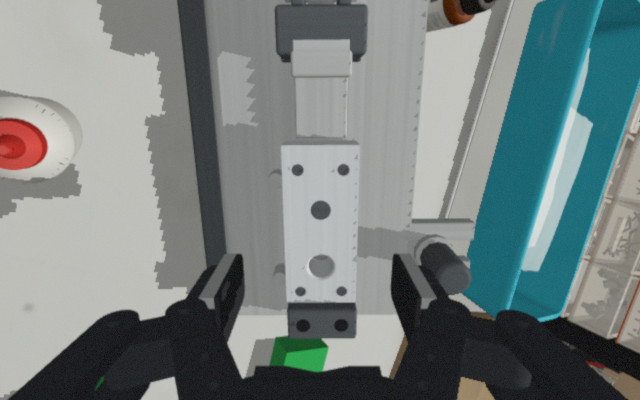

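Emit:
{"method": "play_rows", "body": {"rows": [[60,[-0.1,0.1,2],[0,0,0]],[60,[-0.1,0.1,4],[0,0,0]],[60,[-0.1,0.1,5.6],[0,0,0]],[60,[-0.1,0.1,6.6],[0,0,0]],[60,[-0.1,0.1,6.8],[0,0,0]],[60,[-0.1,0.1,6.8],[0,0,0]]]}}

```text
clock: 14.92
eef_pos: [577.7, -141.2, 66.6]
tcp_rot: [2.617, -0.004, 1.851]
contact_force: [-0.1, -0.3, -0.8]
opening: 0.764
```

```bash
python3 -c "
from h import *
stat();relbed([0,-20,3],'A')"
```

```text
t 14.92 tcp [ 577.7 -141.2   66.6] bed [ -0.8 -20.2   3.5] F [-0.1 -0.3 -0.8] open 0.764 q [-0.43  0.43  2.14  1.14  0.37 -1.76]
world [ 578.5 -140.8   66.6]
shift cm [0.02 0.08 0.05] turn [ 0.001 -0.002 -0.005] deg 0.3
```

Emit:
{"method": "play_rows", "body": {"rows": [[100,[0,0.05,0],[0,0,0]],[150,[0,0.05,0],[0,0,0]],[200,[0,0.05,0],[0,0,0]],[200,[0,0.05,0],[0,0,0]],[200,[0,0.05,0],[0,0,0]],[200,[0,0.05,0],[0,0,0]]], "squeeze": 70}}

```text
clock: 15.42
eef_pos: [578.1, -141.6, 68.1]
tcp_rot: [2.616, -0.003, 1.851]
contact_force: [-4.0, 0.0, 7.4]
opening: 0.498
```

```bash
python3 -c "
from h import *
snap('wrist','w16');stat()"
```

```text
t 15.47 tcp [ 578.1 -141.6   68.1] bed [  0.2 -20.7   4.6] F [-4.7 -0.9  6.9] open 0.5 q [-0.43  0.43  2.14  1.14  0.37 -1.75]
```

View pics/w16.png

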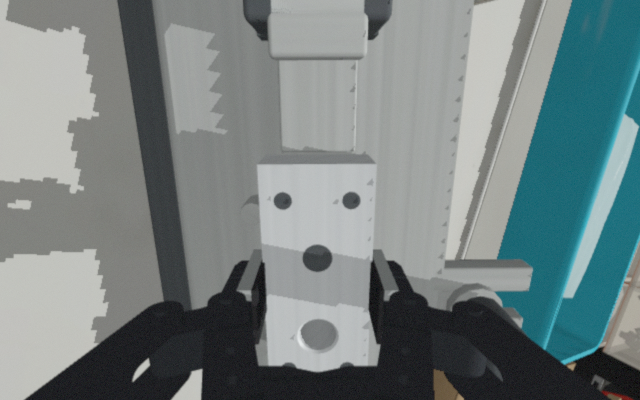

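Emit:
{"method": "play_rows", "body": {"rows": [[200,[0,0,-0.4],[0,0,0]],[200,[0.05,0,-1.1],[0,0,0]],[200,[0.1,0,-2],[0,0,0]],[200,[0.2,0,-3.2],[0,0,0]],[200,[0.3,0,-5],[0,0,0]],[200,[0.3,0,-7.2],[0,0,0]],[200,[0.3,0,-9.5],[0,0,0]],[200,[0.3,0,-10],[0,0,0]],[200,[0.3,0,-10],[0,0,0]]]}}

```text
clock: 16.22
eef_pos: [529.2, -153.3, 155.0]
tcp_rot: [2.615, -0.002, 1.85]
contact_force: [0.4, 0.3, -3.1]
opening: 0.494
```

```bash
python3 -c "
from h import *
snap('wrist','w17');snap('top','t17');stat()
ty=np.radians(2.35); R=np.c_[[-np.sin(ty),np.cos(ty),0],[np.cos(ty),np.sin(ty),0],[0,0,-1]]
rel([545.8,234.4,200],R)
W=cloud(load('w17')).reshape(-1,3); W=W[~np.isnan(W[:,0])]
s=readout.sense();R0=Rot.from_euler('xyz',s['tcp_rot']).as_matrix(); q=(W-s['eef_pos'])@R0
Q=q[(abs(q[:,0])<75)&(abs(q[:,1])<21)&(q[:,2]>-35)&(q[:,2]<-10)]
A=np.c_[Q[:,:2],np.ones(len(Q))]
from scipy.optimize import least_squares as L
o=L(lambda c:A@c-Q[:,2],[0,0,-20],loss='cauchy',f_scale=.7); print(len(Q),o.x, np.percentile(Q[abs(A@o.x-Q[:,2])<1.5][:,0],[1,99]))
"
```

```text
t 16.32 tcp [ 529.2 -152.6  153.2] bed [ -0.6 -17.5 103.3] F [-0.3  0.5 -2.8] open 0.497 q [-0.51  0.21  2.17  0.81  0.51 -1.46]
shift cm [36.76 12.91  2.22] turn [ 0.522 -0.066  0.232] deg 32.9
21564 [ 3.21696842e-03  4.25861265e-04 -2.02893593e+01] [-40.06733764  49.99113406]
```

View pics/w17.png

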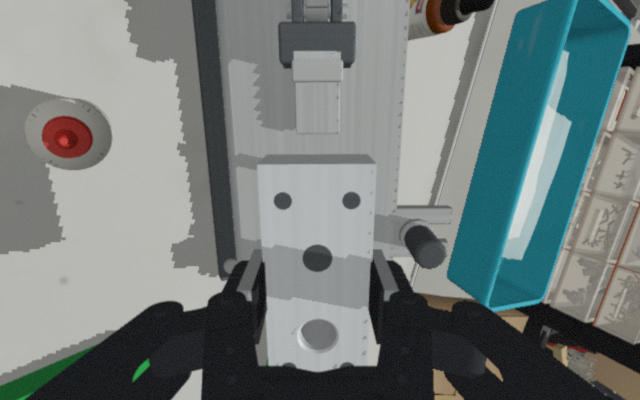

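Emit:
{"method": "play_rows", "body": {"rows": [[200,[0,1.2,-2],[0,0,0]],[200,[1,3,-5],[0,0,0]],[200,[4,4,-4.8],[0.05,-0.006,0.02]],[200,[7.5,5,-4.2],[0.1,-0.012,0.04]],[200,[11,6,-3.6],[0.15,-0.018,0.06]],[200,[14.5,7,-3],[0.21,-0.026,0.09]],[200,[18,8,-2.4],[0.27,-0.034,0.12]],[200,[21.5,9,-1.6],[0.33,-0.042,0.15]],[200,[25,10,-0.8],[0.39,-0.05,0.17]],[200,[28.5,11,0],[0.45,-0.057,0.2]],[200,[32,12,1],[0.522,-0.066,0.232]],[200,[34,12.5,1.6],[0.522,-0.066,0.232]]]}}

```text
clock: 17.32
eef_pos: [547.0, 196.7, 203.0]
tcp_rot: [-3.137, -0.0, 1.612]
contact_force: [1.0, -1.0, -3.3]
opening: 0.496
```

```bash
cat > tr.py <<'E'
from h import *
ty=np.radians(2.35); R=np.c_[[-np.sin(ty),np.cos(ty),0],[np.cos(ty),np.sin(ty),0],[0,0,-1]]
E
python3 -c "
from tr import *
stat(); rel([545.8,234.4,100],R)"
```

```text
t 17.32 tcp [547.  196.7 203. ] bed [123.7 312.9  89.1] F [ 1.  -1.  -3.3] open 0.496 q [0.34 0.32 1.75 0.   1.08 0.3 ]
shift cm [ 3.77  0.09 10.3 ] turn [-0.005 -0.     0.   ] deg 0.3
```

Emit:
{"method": "play_rows", "body": {"rows": [[200,[2,0.1,2],[-0.005,0,0]],[200,[3.8,0.1,5],[-0.005,0,0]],[200,[3.8,0.1,8.5],[-0.005,0,0]],[200,[3.8,0.1,12],[-0.005,0,0]],[200,[3.8,0.1,14.3],[-0.005,0,0]],[200,[3.8,0.1,14.3],[-0.005,0,0]],[200,[3.8,0.1,14.3],[-0.005,0,0]]]}}

```text
clock: 17.9
eef_pos: [543.8, 231.1, 59.4]
tcp_rot: [-3.141, 0.001, 1.613]
contact_force: [-0.1, -0.5, -2.7]
opening: 0.5
```

```bash
python3 -c "
from tr import *
snap('wrist','w18'); stat(); rel([545.8,234.4,6.5],R); print(readout.sense()['tcp_rot'])
W=cloud(load('w18')).reshape(-1,3);W=W[~np.isnan(W[:,0])]
F=W[(abs(W[:,0]-546)<45)&(W[:,1]>295)&(W[:,1]<320)&(W[:,2]<15)]; print('floor z',np.median(F[:,2]),len(F))
s=readout.sense()
Q=W[(abs(W[:,0]-546)<20)&(W[:,1]>200)&(W[:,1]<280)&(W[:,2]<100)&(W[:,2]>60)];A=np.c_[Q[:,:2],np.ones(len(Q))];o=np.linalg.lstsq(A,Q[:,2],rcond=None)[0];print('block slope',o[:2],np.median(Q[:,2]))
"
```

```text
t 17.95 tcp [545.3 231.5  61.2] bed [ 59.9 346.8 -37.8] F [ 0.3  0.2 -2.2] open 0.499 q [ 0.4   0.51  1.83 -0.    0.8   0.36]
shift cm [0.28 0.04 5.47] turn [ 0.003 -0.     0.001] deg 0.2
[ 3.13838679e+00 -4.20584645e-04  1.61275174e+00]
floor z 3.8674290572652694 7715
block slope [0.09114128 0.00378265] 77.80318618405015
```

View pics/w18.png

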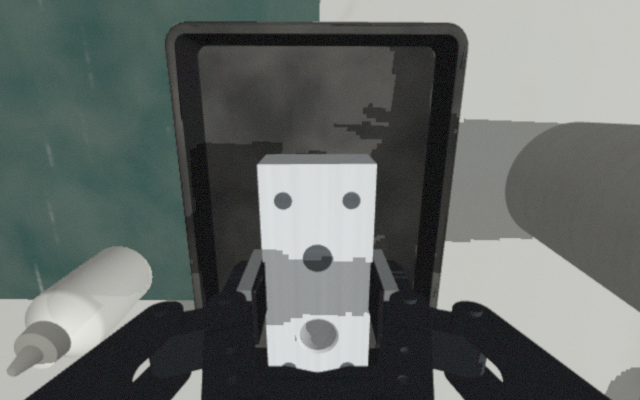

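Emit:
{"method": "play_rows", "body": {"rows": [[200,[0.3,0,1.5],[0,0,0]],[200,[0.3,0,3],[0,0,0]],[200,[0.3,0,4.2],[0,0,0]],[200,[0.3,0,4.9],[0,0,0]],[200,[0.3,0,5.2],[0,0,0]],[200,[0.3,0,5.2],[0,0,0]],[200,[0.3,0,5.2],[0,0,0]]]}}

```text
clock: 18.53
eef_pos: [545.9, 234.2, 10.2]
tcp_rot: [3.136, -0.001, 1.612]
contact_force: [-0.8, 0.4, -3.0]
opening: 0.497
```

```bash
python3 -c "
from tr import *
stat()"
```

```text
t 18.53 tcp [545.9 234.2  10.2] bed [ 35.5 349.2 -82.6] F [-0.8  0.4 -3. ] open 0.497 q [ 0.4   0.59  1.85 -0.    0.7   0.36]
```

Emit:
{"method": "play_rows", "body": {"rows": [[200,[0,0,0.1],[0,0,0]],[200,[0,0,0.2],[0,0,0]],[200,[0,0,0.3],[0,0,0]],[200,[0,0,0.3],[0,0,0]]]}}

```text
clock: 18.87
eef_pos: [545.9, 234.2, 7.6]
tcp_rot: [3.136, -0.001, 1.612]
contact_force: [-1.7, -1.4, 5.6]
opening: 0.492
```

```bash
python3 -c "
from tr import *
stat()"
```

```text
t 18.87 tcp [545.9 234.2   7.6] bed [ 34.2 349.2 -84.9] F [-1.7 -1.4  5.6] open 0.492 q [ 0.4   0.59  1.85 -0.    0.7   0.36]
```

Emit:
{"method": "play_rows", "body": {"rows": [[150,[0,0,0],[0,0,0]],[120,[0,0,0],[0,0,0]],[100,[0,0,0],[0,0,0]],[80,[0,0,0],[0,0,0]],[80,[0,0,0],[0,0,0]],[80,[0,0,0],[0,0,0]],[80,[0,0,-1],[0,0,0]],[80,[0,0,-3],[0,0,0]],[80,[0,0,-6],[0,0,0]],[80,[0,0,-10],[0,0,0]],[80,[0,0,-14],[0,0,0]],[80,[0,0,-16],[0,0,0]]]}}

```text
clock: 19.87
eef_pos: [546.4, 234.7, 172.0]
tcp_rot: [3.132, -0.002, 1.612]
contact_force: [0.6, 0.9, 0.6]
opening: 0.686
```

```bash
python3 -c "
from tr import *
stat();snap('wrist','w19')"
```

```text
t 19.87 tcp [546.4 234.7 172. ] bed [117.  349.5  57.2] F [0.6 0.9 0.6] open 0.686 q [ 0.4   0.36  1.76 -0.    1.01  0.36]
```

View pics/w19.png

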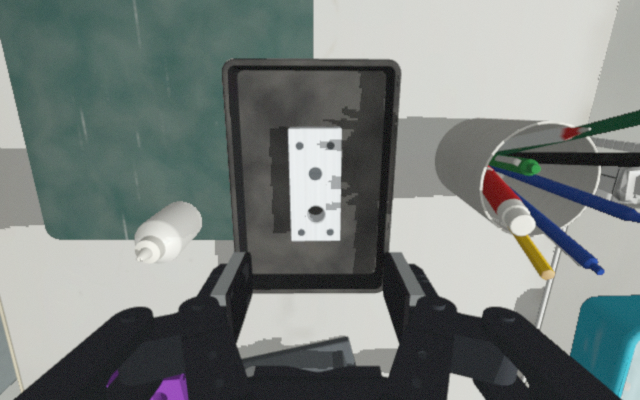

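Block lies flat in the tray (pixels 290–341, 127–241). Move clear to verify the rest: pin, bar, bottles.

Emit:
{"method": "play_rows", "body": {"rows": [[80,[0,-3,-3],[0,0,0]],[80,[0,-7,-6],[0,0,0]],[80,[0,-11,-8],[0,0,0]],[80,[0,-14,-8],[0,0,0]],[80,[0,-14,-8],[0,0,0]],[80,[0,-14,-8],[0,0,0]]]}}

```text
clock: 20.42
eef_pos: [403.1, 228.1, 247.1]
tcp_rot: [3.136, -0.001, 1.614]
contact_force: [0.0, -0.7, 0.7]
opening: 0.686
```

```bash
python3 -c "
from tr import *
from pin import knob
stat();snap('top','t20');snap('side','s20')
for n,k in [('t20','top'),('s20','side')]:
    knob(n,75.5,-45,10,38)
    W=cloud(load(n)).reshape(-1,3);W=W[~np.isnan(W[:,0])]; q=inbed(W)
    Q=q[(abs(q[:,0])<18)&(q[:,2]>33)&(q[:,2]<39)&(q[:,1]<120)]; print('bar',np.percentile(Q[:,1],[1,5,50,95]).round(1))
    B=W[(abs(W[:,0]-546)<26)&(abs(W[:,1]-234)<55)&(W[:,2]>18)]; print('block',len(B),B.min(0).round(),B.max(0).round(),np.median(B,0).round(1))
a=load('s20')['im'][140:300,230:420,::-1]; b=load('t20')['im'][140:270,210:420,::-1]
cv2.imwrite('pics/s20z.png',cv2.resize(a,None,fx=3.7,fy=3.7,interpolation=cv2.INTER_CUBIC));cv2.imwrite('pics/t20z.png',cv2.resize(b,None,fx=3.7,fy=3.7,interpolation=cv2.INTER_CUBIC))
W=cloud(load('t20'))
for nm,(u0,u1,v0,v1) in dict(red=(355,376,235,258),drop=(302,322,162,184),white=(252,272,240,262)).items():
    P=W[v0:v1,u0:u1].reshape(-1,3); P=P[(P[:,2]>15)]; print(nm,len(P),P.min(0).round(),P.max(0).round(),np.median(P,0).round())
"
```

```text
t 20.42 tcp [403.1 228.1 247.1] bed [ 33.7 383.3 192. ] F [ 0.  -0.7  0.7] open 0.686 q [ 0.51  0.08  1.95 -0.    1.11  0.47]
knob 47 [ 78.48 -47.85] 0.82 top z [37.  41.3]
bar [-806.2 -792.4   82.5  107.6]
block 423 [525. 183.  19.] [572. 285.  33.] [548.8 236.   25.3]
knob 80 [ 77.63 -44.96] 0.84 top z [38.3 41.8]
bar [-374.7 -372.    77.6  109.4]
block 282 [521. 180.  18.] [571. 287.  31.] [545.9 227.4  25.9]
red 135 [ 410. -143.   24.] [ 447. -107.   87.] [ 428. -123.   59.]
drop 109 [647.  18.  15.] [677.  48. 101.] [658.  33.  61.]
white 143 [404. 171.  16.] [440. 209.  89.] [421. 187.  60.]
```

View pics/s20z.png

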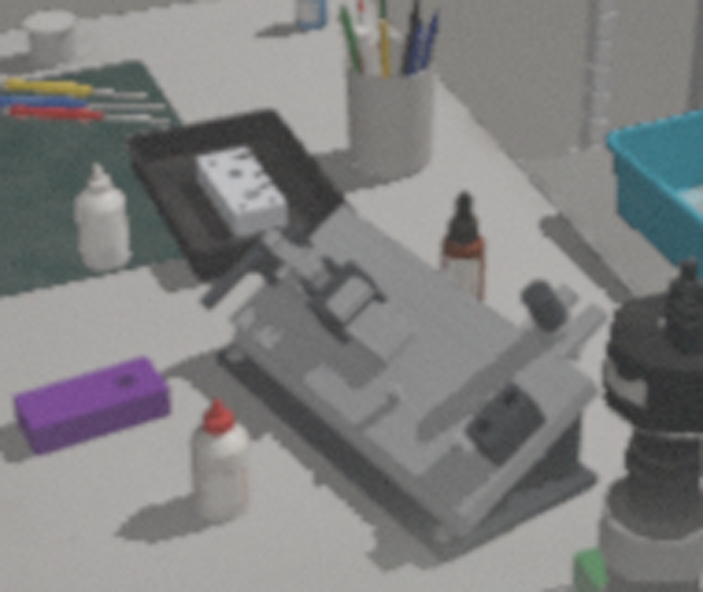

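View pics/t20z.png

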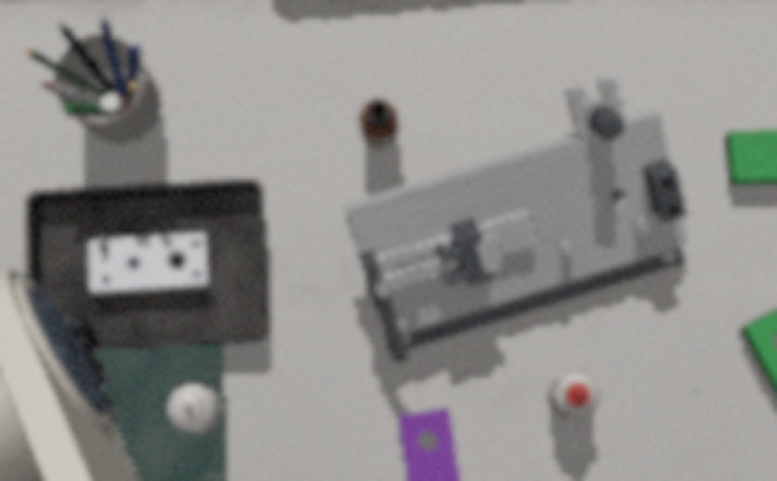

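```bash
python3 -c "
from h import *
T=Tbed(*POSE)
for n,o,s in [('t20',(210,140),3.7),('s20',(230,140),3.7)]:
    p=proj(load(n),(T[:3,:3]@np.array([[75.5,-45,40],[75.5,-45,0],[103,-59,0],[103,-31,0]]).T).T+T[:3,3]); print(n,((p-o)*s).round())
from pin import knob; knob('w17',75.5,-45,10,24);knob('w17',75.5,-45,24,38)
"
```

```text
t20 [[611. 131.]
 [597. 117.]
 [607.  80.]
 [574.  91.]]
s20 [[533. 291.]
 [554. 324.]
 [597. 304.]
 [568. 285.]]
knob 250 [ 76.37 -45.4 ] 0.17 top z [40.1 41.1]
knob 320 [ 76.35 -45.46] 0.22 top z [40.1 41.2]
```

Every check agrees: the pin is upright in the notch with its collar seated, the bar is back, the block is flat and the bottles have not moved.

```bash
python3 -c "
from h import *
print(r.sign_off()); stat()"
```

```text
the job is handed in; nothing more can be done
None
the job is handed in; nothing more can be done
```

The job is handed in, with all three steps done in the order asked. It finished at about 20.5 s of the 64 s allowed.

- **Pin:** I drew it straight out and hung it by its collar in the rear notch, then let go. The last wrist picture shows it upright at bed (76.4, -45.4), knob top 40–41 mm off the bed, so the collar is seated.
- **Clamp bar:** With the pawl held up by its handle, the bar slid back until it stopped. Its front face measured about bed y = 65 mm, which is the full 45 mm of travel. A further push only raised the force and did not move it. I then let the pawl drop into the teeth.
- **Block:** I pinched it across the 44 mm and set it down with light contact, about 9 N. It lies flat, same side up, in the middle of the tray.
- **Bottles:** All three still stand where they were, within about 1 mm. The highest contact force I read was about 27 N, when pushing the bar against its stop.

In the final pictures, my automatic bar reading was spoiled by background points. The far-camera pin fits were coarse too, off by up to about 3 mm. For the bar's and pin's final positions I relied on the closer wrist-camera measurements and on looking at the final pictures, which agreed. I never measured the pawl angle directly.

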